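# Mask the pump housing's ports for spraying

### The job

Get the pump housing ready for spraying: first take the black transit cap out of the upright neck and put it in the scrap tray, then set the largest masking plug from the rack fully home in the leaning neck, and then the smallest one fully home in the upright neck, each with its collar down on the rim. Leave the middle-sized plug in its rack and everything else on the bench where it is.

Things in the scene. Friction and masses are not known exactly. Their poses are not given: they have to be found in the camera images.
- large_plug_center (a point): grey largest masking plug, round about its z axis (up in the rack): tapered stem 28 mm long (22 mm across at the foot, 30 under the collar), collar 50 mm across and 5 thick, pull grip 22 mm across and 32 high on top. 65 mm in all, 30 g, rigid. Point: its centre, 4.5 mm above the collar's underside, 32.5 below the top. Starts in a rack hole, collar on the rack's top.
- middle_plug_center (a point): grey middle-sized masking plug, round about its z axis (up in the rack): tapered stem 28 mm long (18 mm across at the foot, 25 under the collar), collar 44 mm across and 5 thick, pull grip 22 mm across and 32 high on top. 65 mm in all, 30 g, rigid. Point: its centre, 4.5 mm above the collar's underside, 32.5 below the top. Starts in a rack hole, collar on the rack's top. Stays there.
- small_plug_center (a point): grey smallest masking plug, round about its z axis (up in the rack): tapered stem 28 mm long (14 mm across at the foot, 20 under the collar), collar 38 mm across and 5 thick, pull grip 22 mm across and 32 high on top. 65 mm in all, 30 g, rigid. Point: its centre, 4.5 mm above the collar's underside, 32.5 below the top. Starts in a rack hole, collar on the rack's top.
- rack: plywood plug rack fixed to the bench, 60 x 200 x 40 mm high, with three 32 mm through-holes in a row along its y axis at y = -65, 0, +65 mm; a plug in each, in any order. Origin: centre of its underside; z up. It may stand to the left or the right.
- housing: cast aluminium pump housing bolted to the bench: foot 115 x 195 mm, body 90 x 165 mm and 55 high, two open round necks on top, 104 mm apart along its y: the wider leans 35 degrees from vertical towards the housing's -x side (roughly to the robot), the narrower is upright. Origin: centre of its underside; z up.
- leaning_mouth (a point): centre of the rim of the leaning neck (bore 33 mm, straight, 32 mm deep, outside diameter 45 mm), at housing x -30, y +52, z 105 mm; its z axis points out of the neck along the bore's axis, 35 degrees from vertical; its y axis is the housing's y
- upright_mouth (a point): centre of the rim of the upright neck (bore 23 mm, straight, 32 mm deep, outside diameter 35 mm), at housing x 0, y -52, z 90 mm; its z axis points up along the bore's axis; its y axis is the housing's y
- cap_center (a point): black transit cap, at the start loose in the upright neck: round head 32 mm across and 22 high resting on the rim, stem 18 mm across and 14 long in the bore; 20 g, lifts straight out. Point: its centre, on the axis, 4 mm above the head's underside, 18 below its top.
- tray: dark steel scrap tray, open on top, 150 x 150 x 45 mm high with 4 mm walls, fixed to the bench, empty. Origin: centre of its underside; z up. It stands on the other side than the rack.
- tape_center (a point): roll of masking tape lying flat, 84 mm across, 25 high; centre. A bystander
- bracket_center (a point): small bent steel angle bracket, 50 x 40 x 44 mm; a point 20 mm over its foot. A bystander
- offcut_center (a point): pine offcut 100 x 40 x 30 mm, centre. A bystander
- marker_center (a point): paint marker lying flat, 130 mm long along its x, 14 thick; point within it, half-way up. A bystander
- spray_can_center (a point): spray can, 66 mm across, 190 high, centre. A bystander
- tin_center (a point): paint tin, 100 mm across, 110 high, centre. A bystander
There are look-alikes about, which are no part of the job. Leave any pink or purple look-alike of the part that bears small_plug_center alone.

How it is judged:
By the outcome, as a careful person would: the job done as asked, in the order asked, and still so for the second after the job is handed in, with the robot touching nothing.
It also fails if it takes over 72 s, if anything falls off the work surface, if the arm or the gripper's body presses on something with over 40 N, if the wrist force passes 120 N, or if a joint passes its speed limit or range.

### The arm

A 6-joint arm with a two-finger parallel gripper is mounted at the origin on the work surface. World frame = base frame: x ahead of the robot, y to its left, z up, the work surface at z = 0. Lengths are in m, angles in rad, forces in N, time in s.
With the tool pointing down it reaches from about 0.225 to 0.875 m from the base axis. Payload 3.4 kg.
Tool frame: the origin (TCP) lies at the very end of the fingers, on their centre line; the grasp point (between the pads) lies manip.pinch_z behind it (manip.pinch_z is the distance from the TCP to the grasp point, in m); z points along the fingers, y is the direction in which the jaws open and shut (so a half turn about z gives the same grasp; the last joint's range is limited). The gripper opens to 85 mm and grips with 20 to 120 N. Pads are 22 mm wide; open, the fingers measure 114 mm over their backs; the gripper's body (76 mm by 85 mm) begins 54 mm behind the grasp point. The pads swing forward as they close: fully open they stand 13 mm farther back than shut.
Start: joints at [-0.121, 0.276, 1.505, -0, 1.361, -0.121], TCP at [0.575, -0, 0.231] pointing down, gripper open.
Joint ranges: [-2.89, 2.89], [-0.75, 2.08], [0.22, 2.7], [-1.18, 4.32], [0.11, 2.71], [-2.7, 2.7]. Speed limits (rad/s): [2.57, 2.57, 3.14, 3.14, 3.14, 3.14].

### API

Orientations are given as a unit quaternion [w, x, y, z].
In Python, from rig import manip, imaging, workorder gives the robot as it stands.
- The arm moves only by the tool apply_moves, never from a script. Its argument "moves" is one flat list of numbers, 7 for each row, row after row: the finger opening in m, from 0 to 0.0854, then the shift along the tool's x, y, z in m, then the turn, a rotation vector about the tool's x, y, z in rad. In form: [jaw, tx, ty, tz, rx, ry, rz, jaw, tx, ty, tz, rx, ry, rz, ...]. A call has exactly 8 rows; each row shifts and turns the pose as measured when the row begins, along the tool's axes as they then stand; what a row does not reach is not made up. A row lasts 1/12 s, in which the tool goes at most 41.7 mm and 7.16 degrees, less where a joint would pass 70% of its speed; a pose out of reach is approached as far as the arm can. A call with a gripper value outside its range is refused whole. The fingers move at their own pace and stop on an object; "newtons" is the grip in N (left out, the last holds). Time passes only in rows, so rows that do not move let the fingers close, or fill a call up. It gives the time, the measured TCP pose, the force and the opening at its end, in the units of the state.
- manip.get_state(): the state, without advancing time (a new reading comes with each control period).
- imaging.get_image(name): name is "scene" or "side" or "wrist"; returns a dict with "image" (480x640x3 uint8, red, green, blue), "range_z" (480x640 float32, m along the optical axis (not along the pixel's ray), 0 where there is no reading), "fx", "fy", "cx", "cy" (pixels), "R" (3x3) and "t" (3): a world point X has camera coordinates R X + t. Camera axes: x right, y down, z forward; pixel columns grow to the right and rows downward; lengths in m; the calibration is good to about 2 mm. The wrist camera is an equidistant fisheye: a pixel r from the principal point sees the ray r / f radians off the axis. A picture is of the moment at which its call begins.
- workorder.sign_off(): hands the job in, once; it reports no verdict.
The state is a dict: "clock": time; "qpos": joint angles; "qd": joint speeds; "effort": joint torques, N m; "position": TCP position; "ee_rot": TCP orientation; "contact_force": force on the tool from outside, world axes, zero at the start; "moment": the same for the moment, N m; "width": finger opening in m.
Only numpy, scipy, OpenCV 4.12 (cv2) and the standard library are available. Lean on these libraries where they do the work, as an engineer would, in place of code of your own. Each camera call takes 0.05 s, during which the arm holds its last target.

## Working session

There is one attempt and no reset: what is moved stays moved. The work goes in short steps, Python scripts to look and compute and a tool call to move; the robot and the scene stay as the last step left them, time stands still between calls to the robot, and variables do not carry over. Pictures are saved under pics/ and viewed, and the job is handed in when it is done.

Besides the shell and the picture viewer there is one more tool, called as a command line: name --argument value ..., lists and objects as JSON in quotes. apply_moves: Moves the arm, as the interface text tells. Its arguments: {"type":"object","properties":{"moves":{"type":"array"},"newtons":{"type":"number"}},"required":["moves"]}

```bash
ls; mkdir -p pics; python3 - <<'E'
from rig import manip, imaging, workorder
import cv2,numpy as np,pickle
print(manip.get_state(), manip.pinch_z)
for n in ["scene","side","wrist"]:
    d=imaging.get_image(n); pickle.dump(d,open(f"{n}0.pkl","wb"))
    cv2.imwrite(f"pics/{n}0.png",d["image"][:,:,::-1]); print(n,d["fx"],d["cx"],d["cy"],d["R"],d["t"])
E
```

```text
pics
{'clock': 0.0, 'qpos': array([-1.21026977e-01,  2.76576117e-01,  1.50613792e+00, -7.22941317e-06,
        1.36069873e+00, -1.20992187e-01]), 'qd': array([ 0.00081975,  0.00208705,  0.00143809, -0.00019768,  0.00086134,
       -0.00028191]), 'effort': array([ 6.20495921e-04, -4.16768074e+01, -2.45808578e+01, -1.52056768e-04,
        1.11346930e-02,  1.69860516e-05]), 'position': array([5.74467245e-01, 4.12976103e-05, 2.30448570e-01]), 'ee_rot': array([-7.14303865e-04,  7.07118253e-01,  7.07094724e-01, -5.63904390e-04]), 'contact_force': array([-0.16452975,  0.52040896,  0.72301087]), 'moment': array([-0.04789994,  0.03217664, -0.02069536]), 'width': 0.08516176943150477} 0.0187
scene 616.8423453582918 320.742917156212 240.42545935093156 [[-0.65699931  0.75383806 -0.00894922]
 [ 0.57641509  0.49464655 -0.65043865]
 [-0.48589871 -0.43249621 -0.75950607]] [ 0.35687551 -0.22430438  1.52213487]
side 566.1831581570796 322.4602520735449 242.45117664771533 [[-0.97123185 -0.2381258  -0.00218808]
 [-0.16922473  0.69661489 -0.69720204]
 [ 0.16754605 -0.67677455 -0.71687135]] [0.50799209 0.15440576 1.29189965]
wrist 371.64829954431775 313.69031287507977 242.3955578835457 [[ 9.99997346e-01  8.06685102e-04 -2.15785038e-03]
 [ 1.37734890e-03 -9.60191367e-01  2.79339654e-01]
 [-1.84661017e-03 -2.79341884e-01 -9.60189930e-01]] [-0.57452208 -0.0375056   0.37991642]
```

View pics/scene0.png

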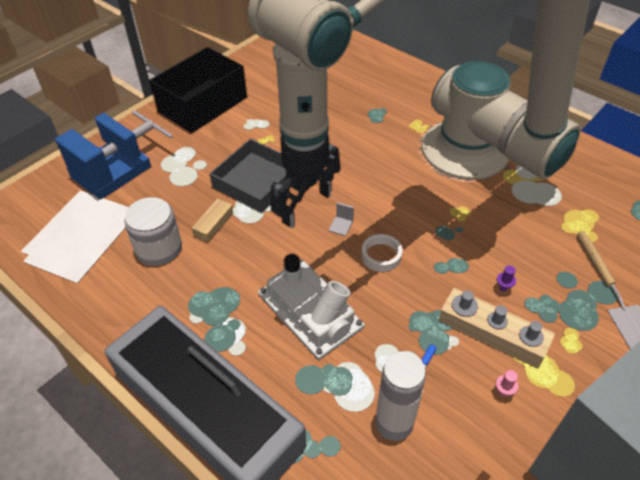

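View pics/side0.png

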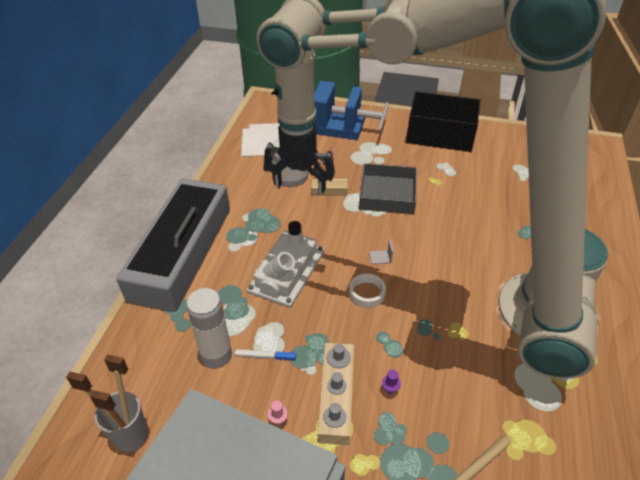

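View pics/wrist0.png

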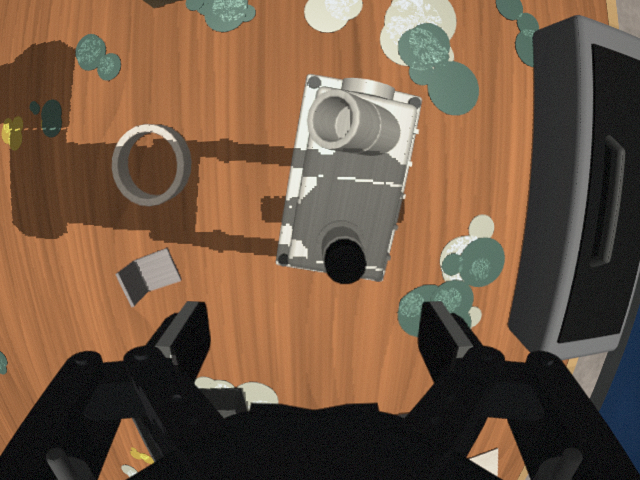

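```bash
cat > h.py <<'E'
import numpy as np,cv2,pickle
from scipy.spatial.transform import Rotation as Ro
def rays(d,u,v,wrist=False):
    u=np.asarray(u,float);v=np.asarray(v,float)
    x=(u-d["cx"])/d["fx"];y=(v-d["cy"])/d["fy"]
    if wrist:
        r=np.hypot(x,y);s=np.where(r>1e-9,np.sin(r)/np.maximum(r,1e-9),1);c=np.stack([x*s,y*s,np.cos(r)],-1)
    else: c=np.stack([x,y,np.ones_like(x)],-1)
    return c
def cloud(d,wrist=False):
    v,u=np.mgrid[:480,:640];c=rays(d,u,v,wrist)
    z=d["range_z"].astype(float); P=c/c[...,2:]*z[...,None]
    W=(P-d["t"])@d["R"]; W[z<=0]=np.nan
    return W
def onplane(d,u,v,h,wrist=False):
    c=rays(d,u,v,wrist)@d["R"]; o=-d["R"].T@d["t"]
    return o+c*((h-o[2])/c[...,2])[...,None]
def proj(d,X,wrist=False):
    X=np.atleast_2d(X)@d["R"].T+d["t"]
    if wrist:
        th=np.arctan2(np.hypot(X[:,0],X[:,1]),X[:,2]);ph=np.hypot(X[:,0],X[:,1]);k=th/np.maximum(ph,1e-9)
        return np.stack([X[:,0]*k*d["fx"]+d["cx"],X[:,1]*k*d["fy"]+d["cy"]],-1)
    return np.stack([X[:,0]/X[:,2]*d["fx"]+d["cx"],X[:,1]/X[:,2]*d["fy"]+d["cy"]],-1)
def load(n): return pickle.load(open(n+".pkl","rb"))
def circ(xy):
    A=np.c_[2*xy,np.ones(len(xy))];s=np.linalg.lstsq(A,(xy**2).sum(1),rcond=None)[0]
    return s[0],s[1],np.sqrt(s[2]+s[0]**2+s[1]**2)
E
python3 - <<'E'
from h import *
for n,w in [("scene",0),("side",0),("wrist",1)]:
    d=load(n+"0");W=cloud(d,w)
    pts={"scene":[(465,297),(498,314),(534,328),(292,262),(334,292),(250,175),(382,250),(507,275),(509,380),(403,360)],"side":[(338,352),(337,380),(335,411),(294,228),(286,260),(388,190),(392,378),(277,410),(207,297)],"wrist":[(345,258),(335,120)]}[n]
    print(n,(d["range_z"]>0).mean())
    for p in pts: print(p,W[p[1],p[0]].round(4))
s=load("scene0")["image"][270:370,420:570,::-1];cv2.imwrite("pics/rackc.png",cv2.resize(s,None,fx=5,fy=5,interpolation=cv2.INTER_CUBIC))
s=load("side0")["image"][330:450,250:420,::-1];cv2.imwrite("pics/racks.png",cv2.resize(s,None,fx=4.5,fy=4.5,interpolation=cv2.INTER_CUBIC))
E
```

```text
scene 0.996083984375
(465, 297) [0.4369 0.2607 0.0804]
(498, 314) [0.426  0.3249 0.0747]
(534, 328) [0.4139 0.3892 0.0795]
(292, 262) [ 0.601  -0.0197  0.1106]
(334, 292) [0.6059 0.0874 0.1171]
(250, 175) [ 0.4149 -0.3338  0.007 ]
(382, 250) [ 3.902e-01  3.990e-02 -1.000e-04]
(507, 275) [0.3251 0.2888 0.06  ]
(509, 380) [0.5239 0.4059 0.0655]
(403, 360) [0.6743 0.2809 0.1895]
side 0.9958235677083334
(338, 352) [0.4247 0.2705 0.0764]
(337, 380) [0.4123 0.3349 0.081 ]
(335, 411) [0.4022 0.3956 0.0764]
(294, 228) [ 0.5943 -0.013   0.1126]
(286, 260) [0.5916 0.0667 0.0874]
(388, 190) [ 0.4145 -0.3228  0.0075]
(392, 378) [0.3115 0.2969 0.0662]
(277, 410) [0.508  0.4144 0.0673]
(207, 297) [0.6795 0.2831 0.1905]
wrist 0.9923697916666666
(345, 258) [ 0.598  -0.0173  0.1132]
(335, 120) [0.5917 0.0847 0.0718]
```

View pics/rackc.png

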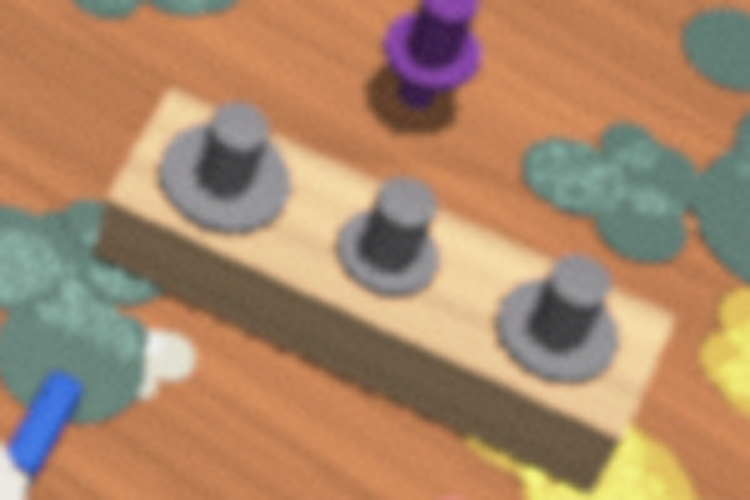

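View pics/racks.png

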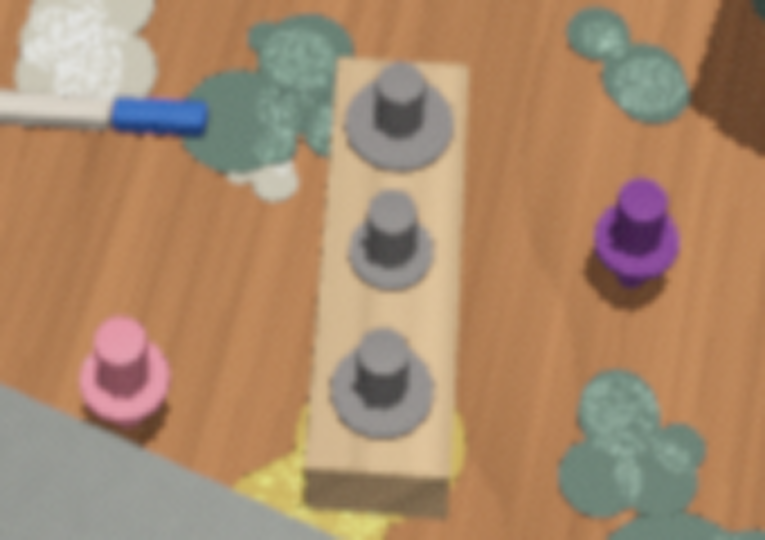

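The grey plugs in the scene crop are at (465,300), (498,317) and (534,331), with collars about 26, 20 and 24 px wide. So the nearest to the housing is the largest, the centre one the smallest, and the far one the middle-sized. The purple (507,275) and pink (509,382) ones are decoys.

```bash
python3 - <<'E'
from h import *
for n,w in [("scene",0),("side",0)]:
    d=load(n+"0");W=cloud(d,w);im=d["image"].astype(int)
    sat=im.max(2)-im.min(2)
    grey=sat<25
    for nm,c in [("L",(.431,.266)),("S",(.42,.33)),("M",(.409,.392))]:
        near=np.hypot(W[...,0]-c[0],W[...,1]-c[1])<.04
        for lo,hi,l in [(.042,.052,"collar"),(.070,.084,"top")]:
            m=near&grey&(W[...,2]>lo)&(W[...,2]<hi)
            m=m.astype(np.uint8)
            nn,lab,st,ce=cv2.connectedComponentsWithStats(m)
            k=1+st[1:,4].argmax();mm=(lab==k).astype(np.uint8)
            cn=max(cv2.findContours(mm,cv2.RETR_EXTERNAL,cv2.CHAIN_APPROX_NONE)[0],key=len)[:,0]
            hull=cv2.convexHull(cn)[:,0]
            h=.045 if l=="collar" else .077
            P=onplane(d,hull[:,0],hull[:,1],h)[:,:2]
            (cx,cy),r=cv2.minEnclosingCircle(P.astype(np.float32))
            print(n,nm,l,np.round(circ(P),4),np.round((cx,cy,r),4),np.nanmedian(W[mm>0][:,2]).round(4),mm.sum())
    # cap top
for n,w in [("scene",0),("side",0),("wrist",1)]:
    d=load(n+"0");W=cloud(d,w)
    m=(np.hypot(W[...,0]-.598,W[...,1]+.017)<.03)&(d["image"].max(2)<45)&(W[...,2]>.108)
    m=m.astype(np.uint8);cn=max(cv2.findContours(m,0,1)[0],key=len)[:,0]
    P=onplane(d,cn[:,0],cn[:,1],.112,w)[:,:2];print(n,"cap",np.round(circ(P),4),np.nanmedian(W[m>0],0).round(4))
# housing body top z=.055, foot
for n,w in [("scene",0),("side",0),("wrist",1)]:
    d=load(n+"0");W=cloud(d,w)
    m=(np.abs(W[...,2]-.055)<.004)&(np.hypot(W[...,0]-.6,W[...,1]-.04)<.14)
    P=W[m][:,:2].astype(np.float32);print(n,"body",cv2.minAreaRect(P),len(P))
    f=(W[...,2]>.006)&(W[...,2]<.03)&(np.hypot(W[...,0]-.6,W[...,1]-.04)<.14)
    P=W[f][:,:2].astype(np.float32);print(n,"foot",cv2.minAreaRect(P),len(P),np.nanmedian(W[f][:,2]))
    # tray
    t=(W[...,2]>.03)&(W[...,2]<.05)&(np.hypot(W[...,0]-.41,W[...,1]+.33)<.14)
    P=W[t][:,:2].astype(np.float32)
    if len(P):print(n,"tray",cv2.minAreaRect(P),len(P))
    # high stuff
    t=(W[...,2]>.085)&(np.hypot(W[...,0]-.58,W[...,1]-.07)<.06)
    P=W[t]; print("neck high",len(P), P[P[:,2].argsort()[-5:]].round(4) if len(P) else '')
E
python3 - <<'E'
from h import *
for n,b in [("wrist",(260,60,440,300)),("scene",(240,230,380,370)),("side",(235,210,335,310))]:
    s=load(n+"0")["image"][b[1]:b[3],b[0]:b[2],::-1];k=min(3 if n=="wrist" else 4,5);k=2.4 if n=="wrist" else 4
    cv2.imwrite(f"pics/h_{n}.png",cv2.resize(s,None,fx=k,fy=k,interpolation=cv2.INTER_CUBIC))
E
```

```text
scene L collar [0.4279 0.261  0.0239] [0.428  0.2613 0.0246] 0.0456 285
scene L top [0.4302 0.2611 0.0113] [0.4299 0.2607 0.0123] 0.0769 97
scene S collar [0.4174 0.325  0.0174] [0.4173 0.325  0.0179] 0.0453 142
scene S top [0.4194 0.3256 0.0112] [0.4199 0.3259 0.0128] 0.0766 103
scene M collar [0.4068 0.3889 0.0205] [0.4067 0.3891 0.0211] 0.0456 230
scene M top [0.4094 0.3894 0.0115] [0.4099 0.3897 0.0131] 0.0763 112
side L collar [0.4258 0.2619 0.0238] [0.4257 0.2618 0.0241] 0.0469 262
side L top [0.4253 0.2646 0.012 ] [0.4247 0.2646 0.0132] 0.0777 92
side S collar [0.4148 0.3261 0.0176] [0.4145 0.3262 0.018 ] 0.047 126
side S top [0.4144 0.3285 0.0113] [0.4139 0.328  0.0119] 0.0783 97
side M collar [0.4042 0.3899 0.0206] [0.4042 0.3899 0.021 ] 0.0471 217
side M top [0.4039 0.3922 0.0115] [0.4048 0.3924 0.0126] 0.0779 113
scene cap [ 0.4021 -0.2085  0.0525] [ 0.6096 -0.0024  0.3532]
side cap [ 0.716  -0.2632  0.0278] [ 0.6012 -0.0043  0.2635]
wrist cap [ 0.6303 -0.1854  0.023 ] [0.6046 0.0023 0.2989]
scene body ((0.6116796135902405, 0.03273392468690872), (0.1776149719953537, 0.0949
[... 789 characters left out ...]
1149866580963), 6.658916473388672) 767
neck high 5714 [[0.5726 0.0478 0.6401]
 [0.5847 0.0515 0.6404]
 [0.5795 0.0467 0.6405]
 [0.5743 0.0529 0.6405]
 [0.5827 0.0525 0.641 ]]
wrist body ((0.6084608435630798, 0.03392304107546806), (0.1762266308069229, 0.0900387242436409), 79.89521789550781) 12060
wrist foot ((0.6074213981628418, 0.028245337307453156), (0.19503627717494965, 0.11568144708871841), 80.02349090576172) 3178 0.014805658624855503
wrist tray ((0.3955206573009491, -0.2681330442428589), (0.18324971199035645, 0.07910246402025223), 39.70457458496094) 642
neck high 17230 [[0.5568 0.0194 0.3366]
 [0.5607 0.0202 0.3366]
 [0.5583 0.0201 0.3367]
 [0.5933 0.0197 0.3367]
 [0.5583 0.0199 0.3367]]
```

View pics/h_wrist.png

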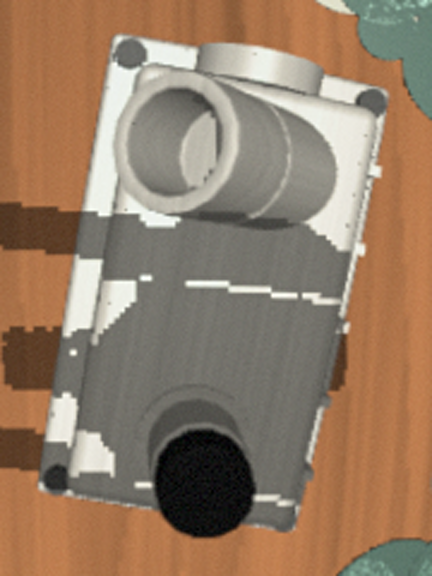

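View pics/h_scene.png

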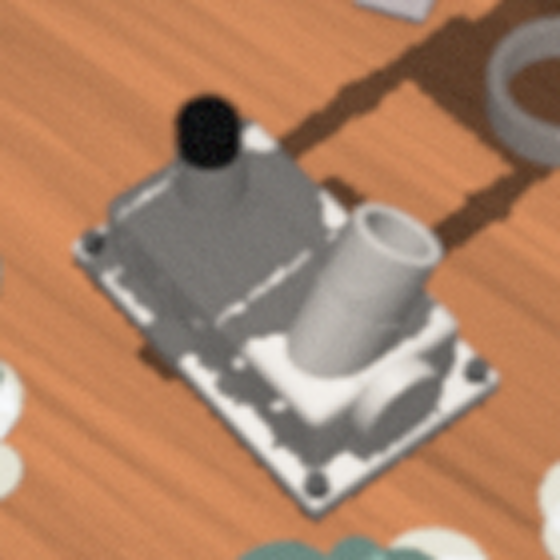

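```bash
python3 - <<'E'
from h import *
for n,w in [("scene",0),("side",0),("wrist",1)]:
    d=load(n+"0");W=cloud(d,w)
    near=np.hypot(W[...,0]-.598,W[...,1]+.019)<.03
    m=near&(W[...,2]>.108)&(W[...,2]<.118)
    m=m.astype(np.uint8);cn=max(cv2.findContours(m,0,1)[0],key=len)[:,0]
    cn=cv2.convexHull(cn)[:,0]
    P=onplane(d,cn[:,0],cn[:,1],.112,w)[:,:2];print(n,"cap",np.round(circ(P),4),np.nanmedian(W[m>0],0).round(4))
    # leaning rim: fit plane to points close to predicted rim plane
    M=np.array([.5869,.0846,.105]);a=np.array([-.565,.0996,.819])
    s=(W-M)@a; q=np.linalg.norm((W-M)-s[...,None]*a,axis=-1)
    m=(np.abs(s)<.006)&(q<.027)
    P=W[m]; e1=np.cross(a,[0,0,1]);e1/=np.linalg.norm(e1);e2=np.cross(a,e1)
    A=np.c_[(P-M)@e1,(P-M)@e2]; 
    (cx,cy),r=cv2.minEnclosingCircle(A.astype(np.float32))
    print(n,"rim",len(P),"s",np.median(s[m]).round(4),"off",round(cx,4),round(cy,4),r, (M+cx*e1+cy*e2+a*np.median(s[m])).round(4))
    # tray
    t=(W[...,2]>.038)&(W[...,2]<.048)&(np.hypot(W[...,0]-.415,W[...,1]+.33)<.11)&(d["image"].max(2)<110)
    if t.sum()>20: print(n,"tray",cv2.minAreaRect(W[t][:,:2].astype(np.float32)),t.sum())
E
```

```text
scene cap [ 0.5997 -0.0226  0.0163] [ 0.5998 -0.0228  0.1119]
scene rim 220 s -0.0012 off -0.001 -0.0017 0.024349655956029892 [0.5888 0.0833 0.105 ]
scene tray ((0.41801807284355164, -0.31184831261634827), (0.1536754071712494, 0.15196067094802856), 5.532175540924072) 387
side cap [ 0.5964 -0.021   0.017 ] [ 0.5957 -0.0195  0.1131]
side rim 173 s 0.001 off -0.0009 0.0006 0.024782737717032433 [0.5856 0.0839 0.1055]
side tray ((0.4149073362350464, -0.30995532870292664), (0.14508415758609772, 0.15676240622997284), 6.8283610343933105) 305
wrist cap [ 0.5984 -0.0224  0.016 ] [ 0.5983 -0.0219  0.1127]
wrist rim 1529 s 0.0001 off -0.0004 -0.0012 0.02269425243139267 [0.5877 0.084  0.1057]
wrist tray ((0.3832523226737976, -0.2685975432395935), (0.16837385296821594, 0.06973712146282196), 45.21915054321289) 254
```

apply_moves --moves '[0.085,-0.006,0.006,0.025,0,0,0,0.085,-0.006,0.006,0.025,0,0,0,0.085,-0.006,0.006,0.025,0,0,0,0.085,-0.004,0.005,0.025,0,0,0,0.07,0,0,0.01,0,0,0,0.06,0,0,0.01,0,0,0,0.06,0,0,0,0,0,0,0.06,0,0,0,0,0,0]' --newtons 30

```text
clock: 0.82
position: [0.5988, -0.0219, 0.107]
ee_rot: [0.0, 0.707, 0.707, 0.001]
contact_force: [-0.5, -0.9, 0.4]
width: 0.0598
```

apply_moves --moves '[0.06,0,0,0.008,0,0,0,0.06,0,0,0.0075,0,0,0,0.06,0,0,0,0,0,0,0.028,0,0,0,0,0,0,0.028,0,0,0,0,0,0,0.028,0,0,0,0,0,0,0.028,0,0,0,0,0,0,0.028,0,0,0,0,0,0]' --newtons 30

```text
clock: 1.48
position: [0.6, -0.0212, 0.0954]
ee_rot: [0.003, 0.706, 0.708, 0.002]
contact_force: [0.2, -0.3, 0.1]
width: 0.0306
```

```bash
cat > shot.py <<'E'
import sys
from rig import imaging,manip
import pickle,cv2
for a in sys.argv[1:]:
    n=a.rstrip("0123456789");d=imaging.get_image(n);pickle.dump(d,open(a+".pkl","wb"));cv2.imwrite(f"pics/{a}.png",d["image"][:,:,::-1])
s=manip.get_state();print(s["clock"],s["position"].round(4),s["contact_force"].round(1),s["width"],s["qpos"].round(3))
E
python3 shot.py wrist1
```

```text
1.5333 [ 0.6    -0.0212  0.0954] [-0.3 -0.8  0.8] 0.030710710732860746 [-1.520e-01  4.120e-01  1.656e+00  1.000e-03  1.066e+00 -1.540e-01]
```

View pics/wrist1.png

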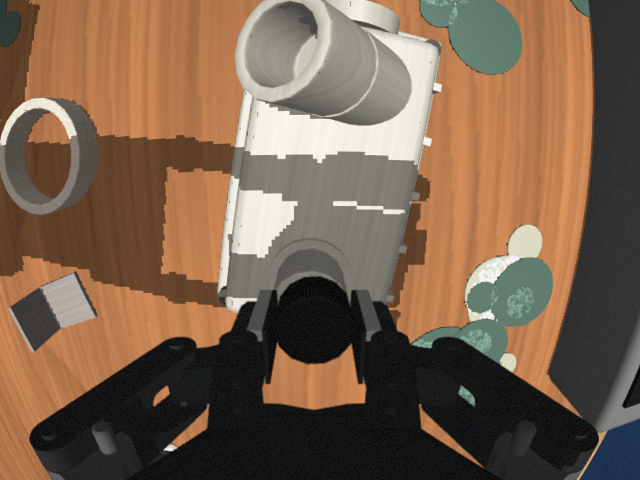

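apply_moves --moves '[0.028,0,0,-0.012,0,0,0,0.028,0,0,-0.02,0,0,0,0.028,0,0,-0.03,0,0,0,0.028,-0.015,-0.01,-0.005,0,0,0,0.028,-0.033,-0.021,0,0,0,0,0.028,-0.033,-0.021,0,0,0,0,0.028,-0.033,-0.021,0,0,0,0,0.028,-0.033,-0.021,0,0,0,0]'

```text
clock: 2.2
position: [0.5117, -0.1676, 0.1652]
ee_rot: [0.007, 0.702, 0.712, 0.007]
contact_force: [0.8, -0.9, -0.4]
width: 0.0307
```

```bash
python3 shot.py side2 wrist2
```

```text
2.3 [ 0.5095 -0.171   0.165 ] [0.5 1.1 0.3] 0.0310522507618318 [-0.457  0.257  1.704  0.006  1.163 -0.467]
```

View pics/side2.png

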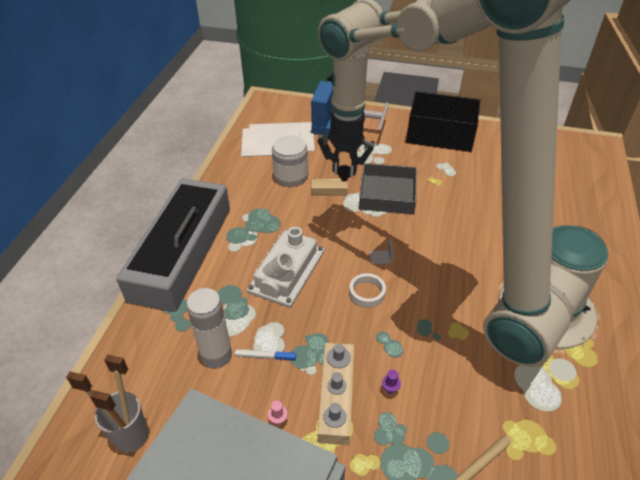

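The cap is in the jaws at (345,172) and the upright neck at (294,235) is open. On to the tray.

apply_moves --moves '[0.028,-0.031,-0.021,0,0,0,0,0.028,-0.031,-0.021,0,0,0,0,0.028,-0.031,-0.021,0,0,0,0,0.028,-0.031,-0.021,0.01,0,0,0,0.028,-0.015,-0.01,0.03,0,0,0,0.028,0,0,0.035,0,0,0,0.028,0,0,0.035,0,0,0,0.028,0,0,0.01,0,0,0]'

```text
clock: 2.97
position: [0.427, -0.3221, 0.0468]
ee_rot: [0.021, 0.705, 0.709, 0.008]
contact_force: [-0.2, 1.0, -0.7]
width: 0.0308
```

apply_moves --moves '[0.028,0.008,-0.009,0.008,0,0,0,0.028,0,0,0,0,0,0,0.055,0,0,0,0,0,0,0.055,0,0,0,0,0,0,0.055,0,0,0,0,0,0,0.055,0,0,-0.03,0,0,0,0.055,0,0,-0.04,0,0,0,0.055,0,0,-0.04,0,0,0]'

```text
clock: 3.63
position: [0.4147, -0.3094, 0.1434]
ee_rot: [0.014, 0.705, 0.709, 0.009]
contact_force: [0.9, -0.6, 0.3]
width: 0.0547
```

```bash
python3 shot.py wrist3
```

```text
3.6833 [ 0.4187 -0.3133  0.1521] [ 1.9 -1.4  4.3] 0.0551256637300055 [-0.789  0.233  1.775  0.021  1.089 -0.804]
```

View pics/wrist3.png

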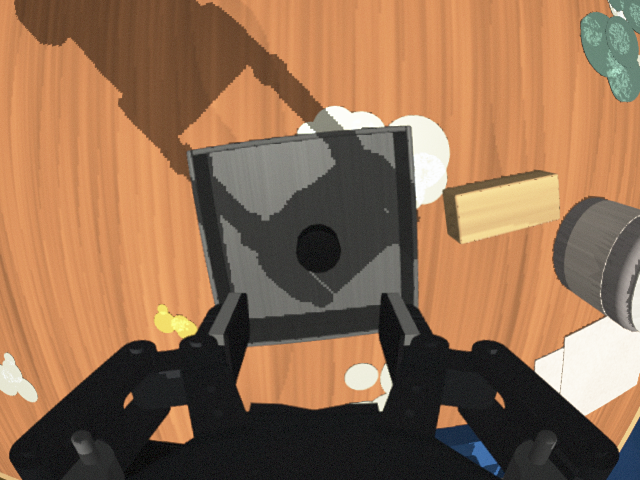

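The cap lies in the tray at (318,248). On to the rack.

apply_moves --moves '[0.055,0.025,0,-0.02,0,0,0,0.055,0.04,0,-0.01,0,0,0,0.055,0.04,0,-0.01,0,0,0,0.055,0.04,0,0,0,0,0,0.055,0.04,0,0,0,0,0,0.055,0.04,0,0,0,0,0,0.055,0.04,0,0,0,0,0,0.055,0.04,0,0,0,0,0]'

```text
clock: 4.35
position: [0.4301, -0.0107, 0.2014]
ee_rot: [0.047, 0.709, 0.703, 0.016]
contact_force: [1.2, -0.8, -0.9]
width: 0.0553
```

apply_moves --moves '[0.055,0.04,0,0,0,0,0,0.055,0.04,0,0,0,0,0,0.055,0.04,0,0,0,0,0,0.055,0.04,0,0,0,0,0,0.055,0.025,0,0,0,0,0,0.055,0.01,0,0,0,0,0,0.055,0,0,0,0,0,0,0.055,0,0,0,0,0,0]'

```text
clock: 5.02
position: [0.436, 0.2043, 0.2036]
ee_rot: [0.054, 0.704, 0.707, 0.03]
contact_force: [-0.7, -1.3, 0.6]
width: 0.0554
```

```bash
python3 shot.py wrist4; python3 - <<'E'
from rig import manip
from h import *
s=manip.get_state();q=s["ee_rot"];print(Ro.from_quat(np.r_[q[1:],q[0]]).as_matrix().round(3))
E
```

```text
5.0667 [0.4362 0.2039 0.2037] [ 0.2  0.  -0.5] 0.054586027366947364 [ 0.347  0.105  1.806 -0.079  1.13   0.374]
[[-0.001  0.993  0.119]
 [ 0.999  0.005 -0.033]
 [-0.033  0.119 -0.992]]
```

View pics/wrist4.png

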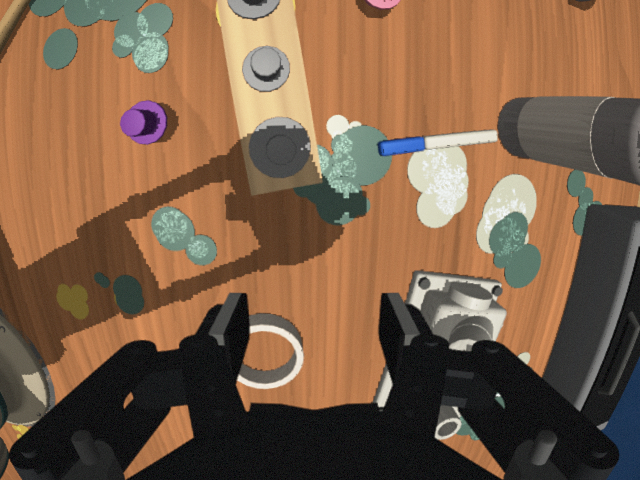

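```bash
cat >> h.py <<'E'
def toolR(z,y):
    z=np.array(z,float);z/=np.linalg.norm(z);y=np.array(y,float);y-=z*(y@z);y/=np.linalg.norm(y)
    return np.c_[np.cross(y,z),y,z]
def state():
    from rig import manip
    s=manip.get_state();q=s["ee_rot"];return s,s["position"],Ro.from_quat(np.r_[q[1:],q[0]]).as_matrix()
def plan(p1,R1,n,p0=None,R0=None):
    if p0 is None: s,p0,R0=state()
    dr=Ro.from_matrix(R0.T@R1).as_rotvec();R=R0
    for i in range(n):
        t=R.T@((np.array(p1)-p0)/n);print("row",t.round(4),(dr/n).round(4));R=R@Ro.from_rotvec(dr/n).as_matrix()
    print("total dist",np.linalg.norm(p1-p0),"angle",np.linalg.norm(dr))
E
python3 - <<'E'
from h import *
d=load("wrist4");W=cloud(d,1);im=d["image"].astype(int)
sat=im.max(2)-im.min(2)
for nm,c in [("L",(.427,.262)),("S",(.4165,.326))]:
    near=np.hypot(W[...,0]-c[0],W[...,1]-c[1])<.04
    for lo,hi,h in [(.042,.050,.045),(.072,.082,.077)]:
        m=(near&(sat<25)&(W[...,2]>lo)&(W[...,2]<hi)).astype(np.uint8)
        cn=max(cv2.findContours(m,0,1)[0],key=len);cn=cv2.convexHull(cn)[:,0]
        P=onplane(d,cn[:,0],cn[:,1],h,1)[:,:2];print(nm,h,np.round(circ(P),4),np.round(cv2.minEnclosingCircle(P.astype(np.float32))[0],4),m.sum(),np.nanmedian(W[m>0][:,2]))
R1=toolR([0,0,-1],[.985,.17,0])
plan([.427,.262,.12],R1,3)
E
```

```text
L 0.045 [0.4275 0.2616 0.0245] [0.4275 0.2616] 2209 0.04588844731854025
L 0.077 [0.4274 0.2616 0.0106] [0.4274 0.2617] 684 0.07785751101137295
S 0.045 [0.4168 0.3256 0.0184] [0.4169 0.3256] 853 0.045909721092093
S 0.077 [0.4168 0.3254 0.0108] [0.4167 0.3254] 707 0.07784076892239052
row [ 0.0203 -0.0063  0.0267] [ 0.0387  0.0144 -0.0558]
row [ 0.0202 -0.0041  0.0272] [ 0.0387  0.0144 -0.0558]
row [ 0.02   -0.0019  0.0276] [ 0.0387  0.0144 -0.0558]
total dist 0.10230353022082327 angle 0.20833065924317054
```

apply_moves --moves '[0.055,0.02,-0.0065,0.027,0.04,0.0145,-0.057,0.055,0.02,-0.004,0.027,0.04,0.0145,-0.057,0.055,0.02,-0.002,0.0275,0.04,0.0145,-0.057,0.055,0,0,0,0,0,0,0.055,0,0,0,0,0,0,0.055,0,0,0,0,0,0,0.055,0,0,0,0,0,0,0.055,0,0,0,0,0,0]'

```text
clock: 5.73
position: [0.4328, 0.2549, 0.1245]
ee_rot: [0.003, 0.645, 0.764, 0.003]
contact_force: [1.1, 0.6, -0.4]
width: 0.0549
```

```bash
python3 - <<'E'
from h import *
s,p,R=state();print(p.round(4),R.round(3))
R1=toolR([0,0,-1],[.985,.17,0])
plan([.4272,.2618,.048],R1,4)
E
```

```text
[0.4328 0.2549 0.1245] [[-0.168  0.986  0.007]
 [ 0.986  0.168  0.001]
 [-0.     0.008 -1.   ]]
row [ 0.0019 -0.0012  0.0191] [ 0.0019  0.0001 -0.0006]
row [ 0.0019 -0.0012  0.0191] [ 0.0019  0.0001 -0.0006]
row [ 0.0019 -0.0012  0.0191] [ 0.0019  0.0001 -0.0006]
row [ 0.0019 -0.0011  0.0191] [ 0.0019  0.0001 -0.0006]
total dist 0.07698958281305021 angle 0.007962819007924962
```

Align first at height, then down part of the way.

apply_moves --moves '[0.055,0.004,-0.002,0.008,0.004,0,0,0.055,0.0038,-0.0025,0.012,0.004,0,0,0.055,0,0,0.01,0,0,0,0.055,0,0,0.01,0,0,0,0.055,0,0,0,0,0,0,0.055,0,0,0,0,0,0,0.055,0,0,0,0,0,0,0.055,0,0,0,0,0,0]'

```text
clock: 6.4
position: [0.4292, 0.2618, 0.089]
ee_rot: [0.003, 0.647, 0.763, 0.006]
contact_force: [0.5, 0.5, -0.4]
width: 0.0549
```

```bash
python3 - <<'E'
from h import *
s,p,R=state();print(p.round(4),R.round(3))
R1=toolR([0,0,-1],[.985,.17,0])
plan([.4272,.2618,.048],R1,3)
E
```

```text
[0.4292 0.2618 0.089 ] [[-0.163  0.987  0.013]
 [ 0.987  0.163  0.005]
 [ 0.003  0.013 -1.   ]]
row [ 0.0001 -0.0008  0.0137] [ 0.0044 -0.0008 -0.0023]
row [ 0.0001 -0.0008  0.0137] [ 0.0044 -0.0008 -0.0023]
row [ 0.0001 -0.0007  0.0137] [ 0.0044 -0.0008 -0.0023]
total dist 0.041057292585515597 angle 0.015098786917885142
```

apply_moves --moves '[0.055,0,-0.001,0.014,0.004,0,-0.002,0.055,0,-0.001,0.014,0.004,0,-0.002,0.055,0,-0.001,0.013,0.004,0,-0.002,0.055,0,0,0,0,0,0,0.015,0,0,0,0,0,0,0.015,0,0,0,0,0,0,0.015,0,0,0,0,0,0,0.015,0,0,0,0,0,0]' --newtons 40

```text
clock: 7.07
position: [0.4289, 0.2631, 0.0531]
ee_rot: [0.001, 0.645, 0.764, 0.005]
contact_force: [-0.5, -0.8, -0.5]
width: 0.0209
```

```bash
python3 shot.py wrist5;python3 - <<'E'
from h import *
s,p,R=state();print(p.round(4),R.round(3),s["width"])
E
```

```text
7.1167 [0.4291 0.2631 0.0531] [-2.2 -0.2 -0.5] 0.020681452814620402 [0.41  0.336 1.922 0.004 0.873 0.238]
[0.4291 0.2631 0.0531] [[-0.169  0.986  0.008]
 [ 0.986  0.169  0.007]
 [ 0.005  0.009 -1.   ]] 0.020681452814620402
```

View pics/wrist5.png

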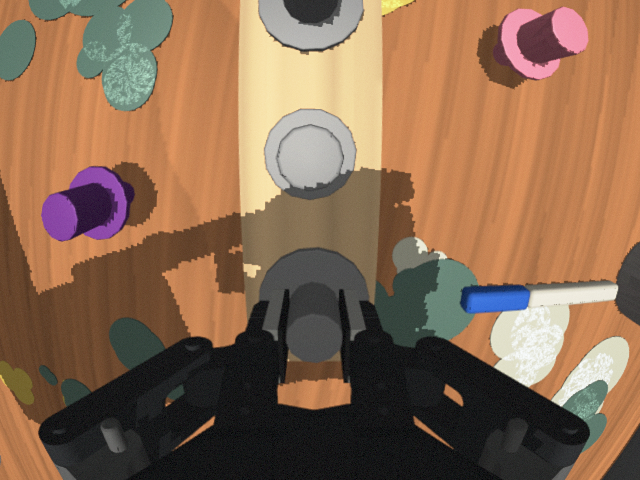

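Largest plug gripped (310,320). Lift straight out.

apply_moves --moves '[0.015,0,0,-0.012,0,0,0,0.015,0,0,-0.025,0,0,0,0.015,0,0,-0.03,0,0,0,0.015,0,0,-0.03,0,0,0,0.015,0,0,-0.03,0,0,0,0.015,0,0,-0.02,0,0,0,0.015,0,0,0,0,0,0,0.015,0,0,0,0,0,0]'

```text
clock: 7.78
position: [0.4301, 0.2625, 0.2098]
ee_rot: [0.004, 0.645, 0.764, 0.009]
contact_force: [-0.1, 0.4, -1.6]
width: 0.0208
```

```bash
python3 - <<'E'
from h import *
s,p,R=state();print(p.round(4),R.round(3),s["width"])
M=np.array([.5872,.0842,.1055]);a=np.array([-.565,.0996,.819]);a/=np.linalg.norm(a)
R1=toolR(-a,[.985,-.174,0]);print(R1.round(3),M+a*.085+R1[:,0]*.001)
plan(M+a*.085+R1[:,0]*.001,R1,8)
E
```

```text
[0.4301 0.2625 0.2098] [[-0.169  0.986  0.017]
 [ 0.986  0.169  0.009]
 [ 0.006  0.018 -1.   ]] 0.02077779591204333
[[ 0.174  0.807  0.565]
 [ 0.985 -0.143 -0.1  ]
 [ 0.     0.574 -0.819]] [0.5393467  0.09365115 0.17511852]
row [-0.0231  0.0098  0.0044] [-0.0735 -0.0142  0.0413]
row [-0.0226  0.0104  0.0054] [-0.0735 -0.0142  0.0413]
row [-0.0221  0.0109  0.0065] [-0.0735 -0.0142  0.0413]
row [-0.0216  0.0113  0.0077] [-0.0735 -0.0142  0.0413]
row [-0.021   0.0115  0.0088] [-0.0735 -0.0142  0.0413]
row [-0.0204  0.0117  0.01  ] [-0.0735 -0.0142  0.0413]
row [-0.0197  0.0118  0.0111] [-0.0735 -0.0142  0.0413]
row [-0.0191  0.0117  0.0123] [-0.0735 -0.0142  0.0413]
total dist 0.20409000113693349 angle 0.6840398558317412
```

apply_moves --moves '[0.015,-0.023,0.01,0.004,-0.074,-0.014,0.041,0.015,-0.0225,0.0105,0.005,-0.074,-0.014,0.041,0.015,-0.022,0.011,0.0065,-0.074,-0.014,0.041,0.015,-0.0215,0.0115,0.0075,-0.074,-0.014,0.041,0.015,-0.021,0.0115,0.009,-0.074,-0.014,0.041,0.015,-0.0205,0.0115,0.01,-0.074,-0.014,0.041,0.015,-0.02,0.012,0.011,-0.074,-0.014,0.041,0.015,-0.019,0.0115,0.012,-0.074,-0.014,0.041]'

```text
clock: 8.45
position: [0.5415, 0.0917, 0.1706]
ee_rot: [0.236, 0.73, 0.608, 0.204]
contact_force: [0.5, -1.7, -0.5]
width: 0.0209
```

```bash
cat > lean.py <<'E'
import sys
from h import *
D=float(sys.argv[1]);n=int(sys.argv[2])
s,p,R=state()
M=np.array([.5872,.0842,.1055]);a=np.array([-.565,.0996,.819]);a/=np.linalg.norm(a)
R1=toolR(-a,[.985,-.174,0]);q=p-R@[.001,0,0]-M
print(s["clock"],p.round(4),"depth",(q@a).round(4),"err in tool",(R1.T@(q-a*(q@a))).round(4),"rot",Ro.from_matrix(R.T@R1).as_rotvec().round(4),s["contact_force"].round(1),s["width"].round(4))
plan(M+a*D+R1[:,0]*.001,R1,n)
E
python3 shot.py scene6 side6 wrist6; python3 lean.py .075 2
```

```text
8.6 [0.5397 0.0913 0.1687] [ 0.7  0.6 -0.1] 0.020666098834395356 [ 0.17   0.072  2.143 -0.552  0.38   0.808]Traceback (most recent call last):
  File "lean.py", line 7, in <module>
    print(s["clock"],p.round(4),"depth",(q@a).round(4),"err in tool",(R1.T@(q-a*(q@a))).round(4),"rot",Ro.from_matrix(R.T@R1).as_rotvec().round(4),s["contact_force"].round(1),s["width"].round(4))
                                                                                                                                                                               ^^^^^^^^^^^^^^^^
AttributeError: 'float' object has no attribute 'round'
```

View pics/wrist6.png

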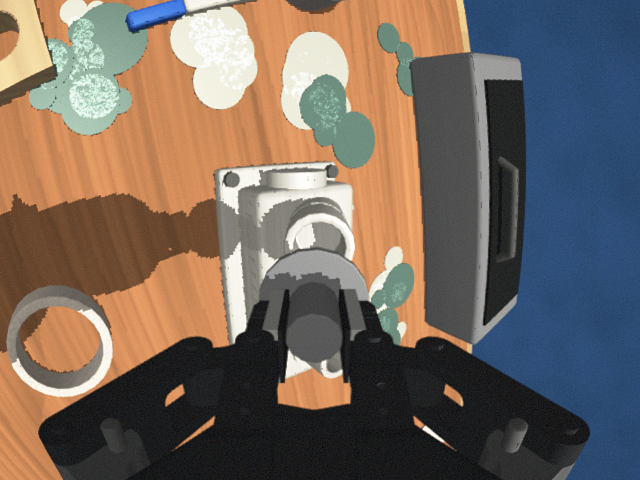

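View pics/side6.png

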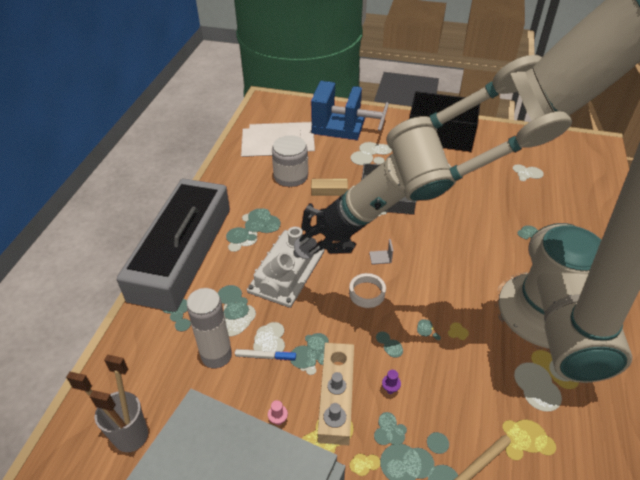

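The plug is held, and its collar is at (315,285) with the leaning neck mouth just beyond at (320,235).

```bash
sed -i 's/,s\["width"\].round(4)/,round(float(s["width"]),4)/' lean.py; python3 lean.py .07 2
```

```text
8.6 [0.5397 0.0913 0.1687] depth 0.0793 err in tool [-0.0023 -0.0031  0.    ] rot [ 0.0156 -0.0039 -0.0056] [ 0.7  0.6 -0.1] 0.0207
row [0.0011 0.0015 0.0047] [ 0.0078 -0.002  -0.0028]
row [0.0011 0.0015 0.0047] [ 0.0078 -0.002  -0.0028]
total dist 0.01004677536759209 angle 0.017035929241179186
```

apply_moves --moves '[0.015,0.0012,0.0018,0.006,0.008,-0.002,-0.003,0.015,0.0012,0.0018,0.006,0.008,-0.002,-0.003,0.015,0,0,0.006,0,0,0,0.015,0,0,0.006,0,0,0,0.015,0,0,0,0,0,0,0.015,0,0,0,0,0,0,0.015,0,0,0,0,0,0,0.015,0,0,0,0,0,0]'

```text
clock: 9.27
position: [0.5624, 0.0951, 0.151]
ee_rot: [0.229, 0.729, 0.615, 0.195]
contact_force: [0.3, 0.7, -0.8]
width: 0.0206
```

```bash
python3 shot.py wrist7 scene7; python3 lean.py .03 4; python3 - <<'E'
from h import *
d=load("wrist7");s=d["image"][170:400,220:420,::-1];s=cv2.resize(s,None,fx=2.5,fy=2.5)
e=load("scene7")["image"][220:360,260:400,::-1];e=cv2.resize(e,None,fx=2,fy=2)
o=np.zeros((max(s.shape[0],e.shape[0]),s.shape[1]+e.shape[1],3),np.uint8);o[:s.shape[0],:s.shape[1]]=s;o[:e.shape[0],s.shape[1]:]=e;cv2.imwrite("pics/c7.png",o)
E
```

```text
9.3667 [0.5623 0.095  0.1511] [ 0.6 -0.3 -0.7] 0.020550694310387908 [ 0.164  0.132  2.117 -0.556  0.359  0.806]
9.3667 [0.5623 0.095  0.1511] depth 0.0525 err in tool [0.0053 0.0045 0.    ] rot [-0.0009 -0.0053  0.0029] [ 0.6 -0.3 -0.7] 0.0206
row [-0.0014 -0.0011  0.0056] [-0.0002 -0.0013  0.0007]
row [-0.0014 -0.0011  0.0056] [-0.0002 -0.0013  0.0007]
row [-0.0014 -0.0011  0.0056] [-0.0002 -0.0013  0.0007]
row [-0.0013 -0.0011  0.0056] [-0.0002 -0.0013  0.0007]
total dist 0.023565941614729267 angle 0.006107519050802844
```

View pics/c7.png

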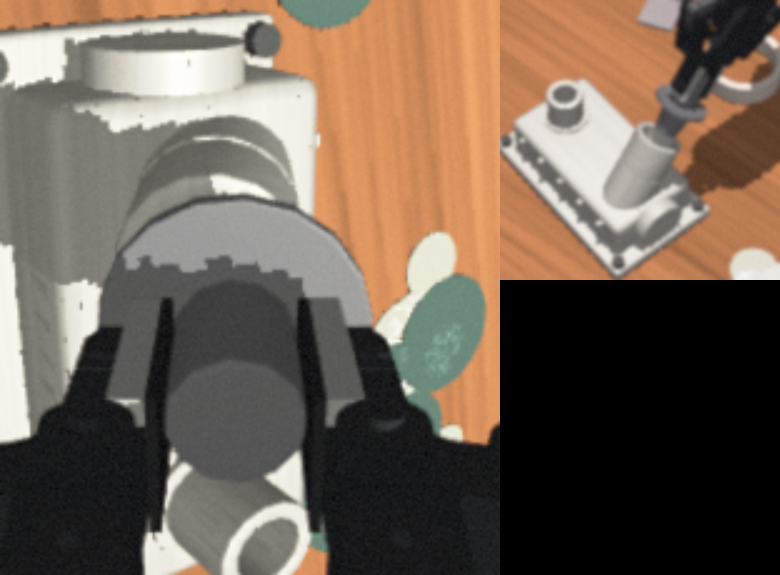

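apply_moves --moves '[0.015,-0.0025,-0.0022,0,0,0,0,0.015,-0.0025,-0.0022,0,0,0,0,0.015,0,0,0,0,0,0,0.015,0,0,0,0,0,0,0.015,0,0,0,0,0,0,0.015,0,0,0,0,0,0,0.015,0,0,0,0,0,0,0.015,0,0,0,0,0,0]'

```text
clock: 10.03
position: [0.5567, 0.09, 0.1491]
ee_rot: [0.229, 0.729, 0.614, 0.195]
contact_force: [0.5, 0.4, -1.0]
width: 0.0208
```

```bash
python3 lean.py .03 4
```

```text
10.0333 [0.5567 0.09   0.1491] depth 0.0536 err in tool [-0.0006 -0.0004  0.    ] rot [ 0.0001 -0.0053  0.0025] [ 0.5  0.4 -1. ] 0.0208
row [0.0001 0.0001 0.0059] [ 0.     -0.0013  0.0006]
row [0.0001 0.0001 0.0059] [ 0.     -0.0013  0.0006]
row [0.0001 0.0001 0.0059] [ 0.     -0.0013  0.0006]
row [0.0001 0.0001 0.0059] [ 0.     -0.0013  0.0006]
total dist 0.023569525807764072 angle 0.005895504017028409
```

apply_moves --moves '[0.015,0,0,0.005,0,-0.001,0,0.015,0,0,0.005,0,-0.001,0,0.015,0,0,0.005,0,-0.001,0,0.015,0,0,0.005,0,0,0,0.015,0,0,0,0,0,0,0.015,0,0,0,0,0,0,0.015,0,0,0,0,0,0,0.015,0,0,0,0,0,0]'

```text
clock: 10.7
position: [0.5697, 0.088, 0.13]
ee_rot: [0.23, 0.73, 0.614, 0.193]
contact_force: [0.0, -0.1, 0.1]
width: 0.0207
```

```bash
python3 shot.py scene8 side8 wrist8;python3 lean.py .0131 4; python3 - <<'E'
from h import *
s=load("side8")["image"][215:315,240:360,::-1];s=cv2.resize(s,None,fx=4,fy=4)[:, :400]
e=load("scene8")["image"][230:350,280:380,::-1];e=cv2.resize(e,None,fx=4,fy=4)[:400]
cv2.imwrite("pics/c8.png",np.hstack([s,e[:400]]))
E
```

```text
10.85 [0.5696 0.088  0.1303] [ 0.3 -1.  -0.4] 0.020947073674019805 [ 0.146  0.171  2.139 -0.642  0.303  0.882]
10.85 [0.5696 0.088  0.1303] depth 0.0306 err in tool [-0.0003 -0.0005  0.    ] rot [-0.0007 -0.0021  0.0029] [ 0.3 -1.  -0.4] 0.0209
row [0.0001 0.0001 0.0044] [-0.0002 -0.0005  0.0007]
row [0.0001 0.0001 0.0044] [-0.0002 -0.0005  0.0007]
row [0.0001 0.0001 0.0044] [-0.0002 -0.0005  0.0007]
row [0.0001 0.0001 0.0044] [-0.0002 -0.0005  0.0007]
total dist 0.01750759274227472 angle 0.0037028093930579057
```

View pics/c8.png

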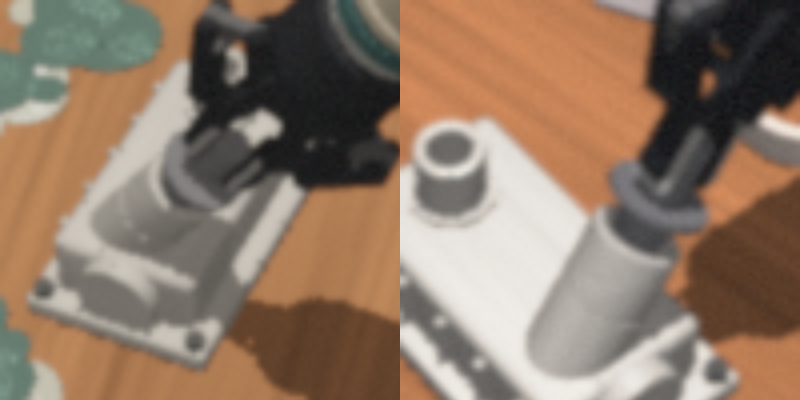

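The stem is entering the bore cleanly in both views. Continue.

apply_moves --moves '[0.015,0,0,0.004,0,0,0,0.015,0,0,0.004,0,0,0,0.015,0,0,0.004,0,0,0,0.015,0,0,0.003,0,0,0,0.015,0,0,0,0,0,0,0.015,0,0,0,0,0,0,0.015,0,0,0,0,0,0,0.015,0,0,0,0,0,0]'

```text
clock: 11.52
position: [0.5792, 0.0865, 0.1169]
ee_rot: [0.23, 0.73, 0.614, 0.194]
contact_force: [-0.4, 0.2, 0.1]
width: 0.0204
```

```bash
python3 lean.py .0131 4|head -2
```

```text
11.5167 [0.5792 0.0865 0.1169] depth 0.0141 err in tool [-0.0001 -0.0002 -0.    ] rot [-0.0002 -0.0025  0.0029] [-0.4  0.2  0.1] 0.0204
row [0.     0.0001 0.0002] [-0.0001 -0.0006  0.0007]
```

apply_moves --moves '[0.015,0,0,0.001,0,0,0,0.015,0,0,0.001,0,0,0,0.015,0,0,0.001,0,0,0,0.015,0,0,0.001,0,0,0,0.015,0,0,0.001,0,0,0,0.015,0,0,0.001,0,0,0,0.015,0,0,0.001,0,0,0,0.015,0,0,0.001,0,0,0]'

```text
clock: 12.18
position: [0.5804, 0.0863, 0.1155]
ee_rot: [0.232, 0.729, 0.614, 0.196]
contact_force: [-8.5, 1.1, 8.0]
width: 0.0206
```

```bash
python3 lean.py .0131 4|head -2
```

```text
12.1833 [0.5804 0.0863 0.1155] depth 0.0122 err in tool [-0.0001 -0.0001  0.    ] rot [ 0.0062 -0.0035  0.0025] [-8.5  1.1  8. ] 0.0206
row [ 0.      0.     -0.0002] [ 0.0016 -0.0009  0.0006]
```

```bash
python3 shot.py scene9 side9; python3 - <<'E'
from h import *
s=load("side9")["image"][215:315,240:340,::-1];s=cv2.resize(s,None,fx=4,fy=4)
e=load("scene9")["image"][240:340,280:380,::-1];e=cv2.resize(e,None,fx=4,fy=4)
cv2.imwrite("pics/c9.png",np.hstack([s,e]))
E
```

```text
12.2833 [0.5804 0.0863 0.1154] [-6.7  0.9  8.7] 0.020777473294521044 [ 0.138  0.208  2.147 -0.75   0.259  0.988]
```

View pics/c9.png

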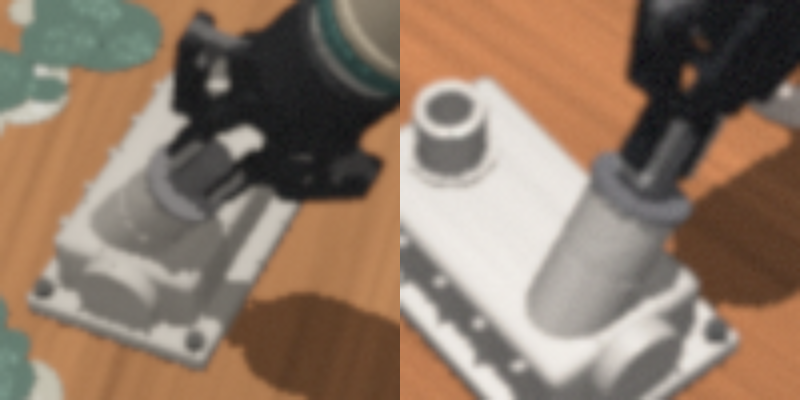

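The collar is on the rim in both views. Release gently and back off along the axis.

apply_moves --moves '[0.03,0,0,0,0,0,0,0.04,0,0,0,0,0,0,0.05,0,0,0,0,0,0,0.05,0,0,0,0,0,0,0.05,0,0,-0.005,0,0,0,0.05,0,0,-0.012,0,0,0,0.05,0,0,-0.015,0,0,0,0.05,0,0,-0.015,0,0,0]'

```text
clock: 12.95
position: [0.5526, 0.0907, 0.1527]
ee_rot: [0.23, 0.729, 0.614, 0.194]
contact_force: [-0.4, -0.1, -0.1]
width: 0.0498
```

```bash
python3 lean.py .09 2; python3 shot.py scene10 side10 wrist10; python3 - <<'E'
from h import *
s=load("side10")["image"][215:315,240:340,::-1];s=cv2.resize(s,None,fx=4,fy=4)
e=load("scene10")["image"][240:340,280:380,::-1];e=cv2.resize(e,None,fx=4,fy=4)
cv2.imwrite("pics/c10.png",np.hstack([s,e]))
E
```

```text
12.95 [0.5526 0.0907 0.1527] depth 0.0588 err in tool [-0.0006 -0.0018 -0.    ] rot [ 0.0013 -0.0024  0.0037] [-0.4 -0.1 -0.1] 0.0498
row [ 0.0003  0.0009 -0.0156] [ 0.0006 -0.0012  0.0019]
row [ 0.0003  0.0009 -0.0156] [ 0.0006 -0.0012  0.0019]
total dist 0.031211071278644382 angle 0.004628935183657074
13.1 [0.5535 0.091  0.1539] [ 0.5  0.2 -0.1] 0.05002400247646769 [ 0.16   0.114  2.135 -0.567  0.355  0.812]
```

View pics/c10.png

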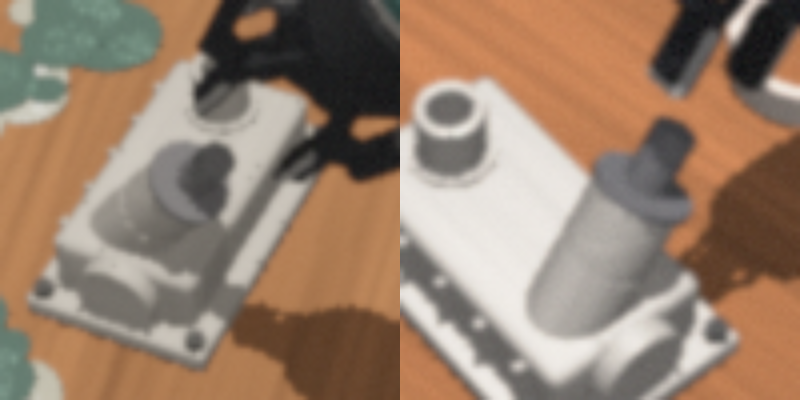

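View pics/wrist10.png

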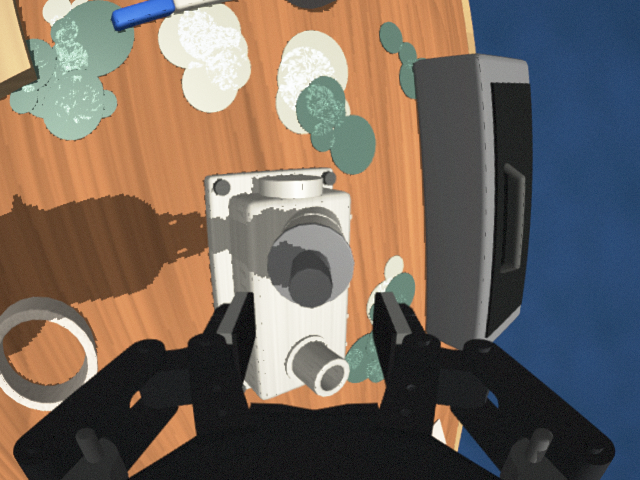

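```bash
cat > chk.py <<'E'
import sys
from h import *
n=sys.argv[1];d=load(n);w=n.startswith("wrist");W=cloud(d,w)
M=np.array([.5872,.0842,.1055]);a=np.array([-.565,.0996,.819]);a/=np.linalg.norm(a)
s=(W-M)@a;q=np.linalg.norm((W-M)-s[...,None]*a,axis=-1)
m=(q<.024)&(q>.013)&(s>.0)&(s<.012);P=W[m];print(m.sum(),"s pct",np.percentile(s[m],[5,25,50,75,95]).round(4))
c=P.mean(0);nv=np.linalg.svd(P-c)[2][2];nv*=np.sign(nv@a);print("collar normal",nv.round(3),"vs axis",a.round(3),"deg",np.degrees(np.arccos(nv@a)).round(2))
m=(q<.02)&(s>.03)&(s<.045);P=W[m]
if len(P)>10: print("top",len(P),np.median(s[m]).round(4),"lateral of top",((np.median(P,0)-M)-a*np.median(s[m])).round(4))
E
for n in wrist10 scene10 side10; do echo $n; python3 chk.py $n; done
python3 - <<'E'
from h import *
s,p,R=state();print(R.round(3))
R1=toolR([0,0,-1],[.985,.17,0]); plan(np.array([.46,.19,.20]),R1,8)
E
```

```text
wrist10
2905 s pct [0.0043 0.0049 0.0053 0.0057 0.0063]
collar normal [-0.563  0.098  0.821] vs axis [-0.565  0.1    0.819] deg 0.16
top 1563 0.0372 lateral of top [-0.0002  0.0019 -0.0008]
scene10
170 s pct [0.0015 0.0038 0.005  0.0059 0.0065]
collar normal [-0.528  0.12   0.841] vs axis [-0.565  0.1    0.819] deg 2.71
top 89 0.0356 lateral of top [0.0036 0.0008 0.001 ]
side10
167 s pct [0.004  0.0059 0.0073 0.0085 0.0108]
collar normal [-0.549  0.114  0.828] vs axis [-0.565  0.1    0.819] deg 1.36
top 85 0.0383 lateral of top [-0.0004  0.0034 -0.0011]
[[ 0.169  0.804  0.57 ]
 [ 0.986 -0.139 -0.097]
 [ 0.001  0.578 -0.816]]
row [ 0.0102 -0.0078 -0.0126] [ 0.0763  0.013  -0.0413]
row [ 0.0107 -0.0083 -0.0118] [ 0.0763  0.013  -0.0413]
row [ 0.0112 -0.0087 -0.011 ] [ 0.0763  0.013  -0.0413]
row [ 0.0117 -0.009  -0.0102] [ 0.0763  0.013  -0.0413]
row [ 0.0122 -0.0093 -0.0093] [ 0.0763  0.013  -0.0413]
row [ 0.0127 -0.0094 -0.0085] [ 0.0763  0.013  -0.0413]
row [ 0.0132 -0.0095 -0.0076] [ 0.0763  0.013  -0.0413]
row [ 0.0137 -0.0095 -0.0067] [ 0.0763  0.013  -0.0413]
total dist 0.14375291425698183 angle 0.7016719889588587
```

Fully seated: collar top 5.3 mm above the rim and square to the bore to 0.2°. Back to the rack for the smallest.

apply_moves --moves '[0.055,0,0,-0.025,0,0,0,0.055,0.0105,-0.008,-0.012,0.08,0.014,-0.044,0.055,0.011,-0.0085,-0.0115,0.08,0.014,-0.044,0.055,0.0115,-0.009,-0.0105,0.08,0.014,-0.044,0.055,0.012,-0.009,-0.0095,0.08,0.014,-0.044,0.055,0.0125,-0.0095,-0.0085,0.08,0.014,-0.044,0.055,0.013,-0.0095,-0.0075,0.08,0.014,-0.044,0.055,0.0135,-0.0095,-0.007,0.08,0.014,-0.044]'

```text
clock: 13.77
position: [0.4517, 0.1796, 0.2056]
ee_rot: [0.011, 0.65, 0.76, 0.007]
contact_force: [0.1, -1.2, -0.0]
width: 0.0549
```

```bash
cat > down.py <<'E'
import sys
from h import *
x,y,z,n,jx,jy=map(float,sys.argv[1:7]);s,p,R=state();R1=toolR([0,0,-1],[jx,jy,0])
print(s["clock"],p.round(4),"err",(R1.T@(p-[x,y,z])).round(4),s["contact_force"].round(1),round(float(s["width"]),4),s["qpos"].round(2));plan([x,y,z],R1,int(n))
E
python3 down.py .4166 .3256 .14 6 .985 .17
```

```text
13.7667 [0.4517 0.1796 0.2056] err [-0.1499  0.0098 -0.0656] [ 0.1 -1.2 -0. ] 0.0549 [ 0.24  0.15  1.74 -0.01  1.23  0.09]
row [ 0.025  -0.0023  0.0107] [ 0.004   0.0014 -0.0027]
row [ 0.025  -0.0022  0.0107] [ 0.004   0.0014 -0.0027]
row [ 0.025  -0.0021  0.0108] [ 0.004   0.0014 -0.0027]
row [ 0.025  -0.002   0.0108] [ 0.004   0.0014 -0.0027]
row [ 0.025  -0.0019  0.0108] [ 0.004   0.0014 -0.0027]
row [ 0.025  -0.0017  0.0109] [ 0.004   0.0014 -0.0027]
total dist 0.16389956173562267 angle 0.030206808947092236
```

apply_moves --moves '[0.055,0.027,-0.002,0.01,0.004,0.001,-0.003,0.055,0.028,-0.002,0.011,0.004,0.001,-0.003,0.055,0.028,-0.002,0.011,0.004,0.001,-0.003,0.055,0.028,-0.002,0.011,0.004,0.001,-0.003,0.055,0.022,-0.002,0.011,0.004,0.001,-0.003,0.055,0.01,0,0.01,0,0,0,0.055,0,0,0,0,0,0,0.055,0,0,0,0,0,0]'

```text
clock: 14.43
position: [0.4284, 0.3239, 0.132]
ee_rot: [0.005, 0.646, 0.763, -0.003]
contact_force: [-0.1, 0.3, 0.3]
width: 0.0553
```

```bash
python3 down.py .4168 .3254 .09 4 .985 .17; python3 shot.py wrist11
```

```text
14.4333 [0.4284 0.3239 0.132 ] err [-0.0034  0.0111 -0.042 ] [-0.1  0.3  0.3] 0.0553 [ 0.53  0.3   1.74 -0.01  1.11  0.37]
row [ 0.001  -0.0028  0.0105] [ 0.0007  0.003  -0.0014]
row [ 0.0009 -0.0028  0.0105] [ 0.0007  0.003  -0.0014]
row [ 0.0009 -0.0028  0.0105] [ 0.0007  0.003  -0.0014]
row [ 0.0009 -0.0028  0.0105] [ 0.0007  0.003  -0.0014]
total dist 0.043552580813375256 angle 0.01343539244168285
14.4833 [0.4283 0.3236 0.132 ] [-0.9 -0.3 -0.8] 0.05485282938379488 [ 0.525  0.297  1.738 -0.013  1.109  0.367]
```

View pics/wrist11.png

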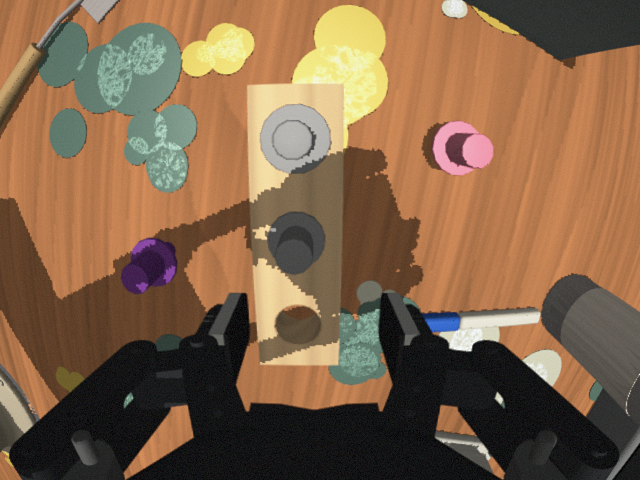

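Empty hole at (298,325), small plug (295,242, collar ~56 px), middle-sized (295,138, collar ~70 px). The centre one is right.

apply_moves --moves '[0.055,0.0015,-0.004,0.005,0.001,0.004,-0.002,0.055,0.0015,-0.004,0.008,0.001,0.004,-0.002,0.055,0.0005,-0.003,0.01,0,0.004,-0.002,0.055,0,0,0.008,0,0,0,0.055,0,0,0,0,0,0,0.055,0,0,0,0,0,0,0.055,0,0,0,0,0,0,0.055,0,0,0,0,0,0]'

```text
clock: 15.15
position: [0.4187, 0.3196, 0.1012]
ee_rot: [0.001, 0.647, 0.762, 0.002]
contact_force: [0.1, 0.4, -0.0]
width: 0.0553
```

```bash
python3 down.py .4168 .3254 .049 4 .985 .17
```

```text
15.15 [0.4187 0.3196 0.1012] err [-0.0061  0.0009 -0.0522] [ 0.1  0.4 -0. ] 0.0553 [ 0.52  0.31  1.81 -0.    1.02  0.36]
row [ 0.0015 -0.0003  0.013 ] [ 0.0012 -0.0001 -0.0019]
row [ 0.0015 -0.0003  0.013 ] [ 0.0012 -0.0001 -0.0019]
row [ 0.0015 -0.0003  0.013 ] [ 0.0012 -0.0001 -0.0019]
row [ 0.0015 -0.0002  0.013 ] [ 0.0012 -0.0001 -0.0019]
total dist 0.05252299380305122 angle 0.009155047185410298
```

apply_moves --moves '[0.055,0.003,-0.0005,0.004,0,0,-0.002,0.055,0.003,0,0.006,0,0,-0.002,0.055,0,0,0.008,0,0,-0.002,0.055,0,0,0.008,0,0,-0.002,0.055,0,0,0,0,0,0,0.055,0,0,0,0,0,0,0.055,0,0,0,0,0,0,0.055,0,0,0,0,0,0]'

```text
clock: 15.82
position: [0.4179, 0.3268, 0.0727]
ee_rot: [0.002, 0.643, 0.765, 0.003]
contact_force: [0.1, 0.5, -0.3]
width: 0.0548
```

```bash
python3 down.py .4168 .3254 .049 3 .985 .17
```

```text
15.8167 [0.4179 0.3268 0.0727] err [ 0.0012  0.0014 -0.0237] [ 0.1  0.5 -0.3] 0.0548 [ 0.53  0.35  1.84 -0.    0.95  0.36]
row [-0.0004 -0.0005  0.0079] [ 0.0021 -0.0003  0.0006]
row [-0.0004 -0.0005  0.0079] [ 0.0021 -0.0003  0.0006]
row [-0.0004 -0.0005  0.0079] [ 0.0021 -0.0003  0.0006]
total dist 0.023771794305304315 angle 0.006615689287897225
```

apply_moves --moves '[0.055,-0.0005,-0.0005,0.008,0.002,0,0,0.055,-0.0005,-0.0005,0.008,0.002,0,0,0.055,0,-0.0005,0.006,0.002,0,0,0.055,0,0,0,0,0,0,0.015,0,0,0,0,0,0,0.015,0,0,0,0,0,0,0.015,0,0,0,0,0,0,0.015,0,0,0,0,0,0]'

```text
clock: 16.48
position: [0.417, 0.3255, 0.0486]
ee_rot: [-0.0, 0.644, 0.765, 0.0]
contact_force: [-0.3, 0.2, -0.2]
width: 0.021
```

```bash
python3 down.py .4168 .3254 .049 1 .985 .17;  python3 shot.py wrist12
```

```text
16.4833 [0.417  0.3255 0.0486] err [0.     0.0002 0.0004] [-0.3  0.2 -0.2] 0.021 [0.53 0.38 1.86 0.   0.9  0.36]
row [-0.     -0.0002 -0.0004] [ 0.0003 -0.0009  0.0015]
total dist 0.00041862666772306425 angle 0.0017651763165921965
16.5333 [0.417  0.3255 0.0487] [ 0.1  0.3 -0.3] 0.0208437959022327 [5.310e-01 3.770e-01 1.865e+00 1.000e-03 8.990e-01 3.580e-01]
```

View pics/wrist12.png

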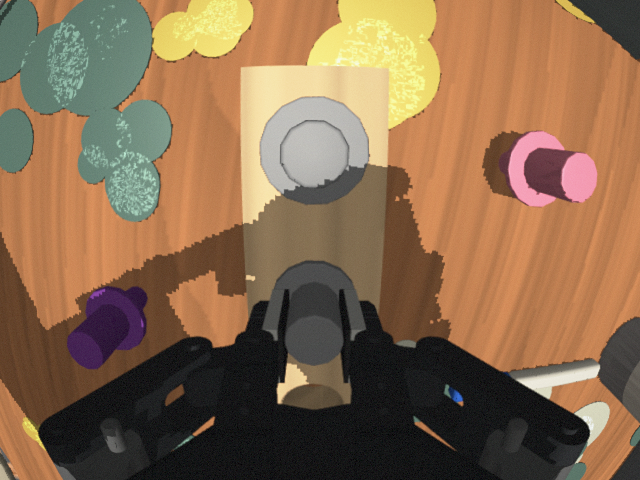

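Smallest plug gripped, centred at (313,320). Lift.

apply_moves --moves '[0.015,0,0,-0.012,0,0,0,0.015,0,0,-0.025,0,0,0,0.015,0,0,-0.035,0,0,0,0.015,0,0,-0.035,0,0,0,0.015,0,0,-0.035,0,0,0,0.015,0,0,-0.02,0,0,0,0.015,0,0,0,0,0,0,0.015,0,0,0,0,0,0]'

```text
clock: 17.2
position: [0.4159, 0.3247, 0.2177]
ee_rot: [-0.001, 0.644, 0.765, -0.001]
contact_force: [-0.1, 0.2, -0.9]
width: 0.021
```

```bash
python3 down.py .5983 -.0222 .21 11 .985 -.17
```

```text
17.2 [0.4159 0.3247 0.2177] err [ 0.3109 -0.2388 -0.0077] [-0.1  0.2 -0.9] 0.021 [0.53 0.21 1.63 0.   1.3  0.36]
row [-0.0339  0.0109  0.0007] [-0.0002  0.      0.0312]
row [-0.0336  0.012   0.0007] [-0.0002  0.      0.0312]
row [-0.0332  0.013   0.0007] [-0.0002  0.      0.0312]
row [-0.0327  0.0141  0.0007] [-0.0002  0.      0.0312]
row [-0.0323  0.0151  0.0007] [-0.0002  0.      0.0312]
row [-0.0318  0.0161  0.0007] [-0.0002  0.      0.0312]
row [-0.0313  0.0171  0.0007] [-0.0002  0.      0.0312]
row [-0.0307  0.018   0.0007] [-0.0002  0.      0.0312]
row [-0.0302  0.019   0.0007] [-0.0002  0.      0.0312]
row [-0.0296  0.0199  0.0007] [-0.0002  0.      0.0312]
row [-0.0289  0.0208  0.0007] [-0.0002  0.      0.0312]
total dist 0.3920557297270597 angle 0.343399148242927
```

apply_moves --moves '[0.015,-0.034,0.011,0,0,0,0.031,0.015,-0.0335,0.012,0,0,0,0.031,0.015,-0.033,0.013,0,0,0,0.031,0.015,-0.0325,0.014,0,0,0,0.031,0.015,-0.032,0.015,0,0,0,0.031,0.015,-0.032,0.016,0,0,0,0.031,0.015,-0.031,0.017,0,0,0,0.031,0.015,-0.0305,0.018,0,0,0,0.031]'

```text
clock: 17.87
position: [0.5439, 0.0702, 0.2051]
ee_rot: [-0.008, 0.732, 0.681, -0.006]
contact_force: [0.1, 0.3, -0.4]
width: 0.0204
```

```bash
python3 down.py .5983 -.0222 .19 4 .985 -.17
```

```text
17.8667 [0.5439 0.0702 0.2051] err [ 0.0818 -0.0693 -0.0151] [ 0.1  0.3 -0.4] 0.0204 [-0.    0.26  1.59  0.    1.31  0.07]
row [-0.0221  0.0153  0.0034] [-0.005  -0.0001  0.0245]
row [-0.0217  0.0158  0.0035] [-0.005  -0.0001  0.0245]
row [-0.0213  0.0163  0.0036] [-0.005  -0.0001  0.0245]
row [-0.0209  0.0168  0.0037] [-0.005  -0.0001  0.0245]
total dist 0.10828442087295127 angle 0.10016008069914918
```

apply_moves --moves '[0.015,-0.022,0.015,0,-0.005,0,0.025,0.015,-0.0215,0.016,0,-0.005,0,0.025,0.015,-0.0195,0.016,0,-0.005,0,0.025,0.015,-0.01,0.008,0,-0.005,0,0.025,0.015,0,0,0.02,0,0,0,0.015,0,0,0.02,0,0,0,0.015,0,0,0,0,0,0,0.015,0,0,0,0,0,0]'

```text
clock: 18.53
position: [0.5892, -0.0203, 0.1493]
ee_rot: [-0.006, 0.771, 0.636, -0.007]
contact_force: [-0.3, 0.4, 0.0]
width: 0.0208
```

```bash
python3 down.py .5983 -.0222 .14 2 .985 -.17;python3 shot.py wrist13
```

```text
18.5333 [ 0.5892 -0.0203  0.1493] err [ 0.0003 -0.0093 -0.0093] [-0.3  0.4  0. ] 0.0208 [-0.15  0.36  1.59 -0.    1.21  0.04]
row [-0.      0.0047  0.0046] [-0.0089  0.0015 -0.0103]
row [-0.0001  0.0047  0.0046] [-0.0089  0.0015 -0.0103]
total dist 0.013157968764120514 angle 0.027388534256546245
18.5833 [ 0.5887 -0.0202  0.1491] [-0.5 -0.5 -0.9] 0.020710321237632515 [-0.151  0.362  1.588 -0.003  1.21   0.041]
```

View pics/wrist13.png

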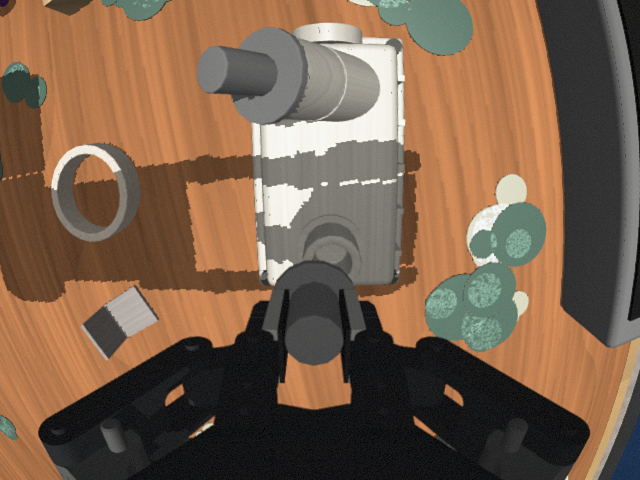

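```bash
python3 - <<'E'
from h import *
for n in ["wrist10","scene10","side2","scene8"]:
    d=load(n);w=n.startswith("wrist");W=cloud(d,w)
    m=((np.hypot(W[...,0]-.598,W[...,1]+.022)<.022)&(np.abs(W[...,2]-.0905)<.004)).astype(np.uint8)
    cn=max(cv2.findContours(m,0,1)[0],key=len);cn=cv2.convexHull(cn)[:,0]
    P=onplane(d,cn[:,0],cn[:,1],.09,w)[:,:2];print(n,m.sum(),np.round(circ(P),4))
E
```

```text
wrist10 784 [ 0.5977 -0.0212  0.0184]
scene10 131 [ 0.5993 -0.0232  0.0177]
side2 88 [ 0.5964 -0.021   0.0179]
scene8 139 [ 0.5992 -0.0231  0.0177]
```

apply_moves --moves '[0.015,0,0.0045,0,-0.009,0.001,-0.01,0.015,0,0.0045,0,-0.009,0.001,-0.01,0.015,0,0,0,0,0,0,0.015,0,0,0,0,0,0,0.015,0,0,0,0,0,0,0.015,0,0,0,0,0,0,0.015,0,0,0,0,0,0,0.015,0,0,0,0,0,0]'

```text
clock: 19.25
position: [0.6002, -0.0197, 0.1538]
ee_rot: [0.003, 0.763, 0.646, 0.003]
contact_force: [-0.0, -0.0, -0.7]
width: 0.0206
```

```bash
python3 down.py .5983 -.0222 .14 2 .985 -.17
```

```text
19.25 [ 0.6002 -0.0197  0.1538] err [ 0.0028  0.0014 -0.0138] [-0.  -0.  -0.7] 0.0206 [-0.15  0.36  1.58 -0.    1.19  0.02]
row [-0.0014 -0.0008  0.0069] [ 0.0043 -0.0001  0.0024]
row [-0.0014 -0.0008  0.0069] [ 0.0043 -0.0001  0.0024]
total dist 0.014202861497299858 angle 0.009877137100465205
```

apply_moves --moves '[0.015,-0.0013,-0.0008,0.003,0.004,0,0.002,0.015,-0.0012,-0.0008,0.003,0.004,0,0.002,0.015,0,0,0.003,0,0,0,0.015,0,0,0.003,0,0,0,0.015,0,0,0,0,0,0,0.015,0,0,0,0,0,0,0.015,0,0,0,0,0,0,0.015,0,0,0,0,0,0]'

```text
clock: 19.92
position: [0.5974, -0.0223, 0.1398]
ee_rot: [-0.001, 0.765, 0.644, -0.001]
contact_force: [-0.6, -0.4, -0.4]
width: 0.0208
```

```bash
python3 down.py .598 -.0220 .11 4 .985 -.17
```

```text
19.9167 [ 0.5974 -0.0223  0.1398] err [-0.0004 -0.0005 -0.0298] [-0.6 -0.4 -0.4] 0.0208 [-0.15  0.37  1.6   0.    1.17  0.02]
row [0.0001 0.0001 0.0074] [-0.0005 -0.      0.    ]
row [0.0001 0.0001 0.0074] [-0.0005 -0.      0.    ]
row [0.0001 0.0001 0.0074] [-0.0005 -0.      0.    ]
row [0.0001 0.0001 0.0074] [-0.0005 -0.      0.    ]
total dist 0.02977639915483929 angle 0.002030023657914297
```

apply_moves --moves '[0.015,0,0.0003,0.005,0,0,0,0.015,0,0.0002,0.005,0,0,0,0.015,0,0,0.005,0,0,0,0.015,0,0,0.005,0,0,0,0.015,0,0,0,0,0,0,0.015,0,0,0,0,0,0,0.015,0,0,0,0,0,0,0.015,0,0,0,0,0,0]'

```text
clock: 20.58
position: [0.5978, -0.0222, 0.1171]
ee_rot: [-0.001, 0.765, 0.644, -0.001]
contact_force: [-0.1, 0.9, 0.0]
width: 0.021
```

```bash
python3 down.py .598 -.0220 .0987 4 .985 -.17; python3 shot.py scene14 side14; python3 - <<'E'
from h import *
s=load("side14")["image"][195:295,240:340,::-1];s=cv2.resize(s,None,fx=4,fy=4)
e=load("scene14")["image"][225:325,245:345,::-1];e=cv2.resize(e,None,fx=4,fy=4)
cv2.imwrite("pics/c14.png",np.hstack([s,e]))
E
```

```text
20.5833 [ 0.5978 -0.0222  0.1171] err [-0.0003 -0.0002 -0.0184] [-0.1  0.9  0. ] 0.021 [-0.15  0.39  1.62  0.    1.13  0.02]
row [0.0001 0.0001 0.0046] [-0.0007 -0.      0.    ]
row [0.0001 0.0001 0.0046] [-0.0007 -0.      0.    ]
row [0.0001 0.0001 0.0046] [-0.0007 -0.      0.    ]
row [0.0001 0.     0.0046] [-0.0007 -0.      0.    ]
total dist 0.018435641974362732 angle 0.0027762860815681084
20.6833 [ 0.5978 -0.0223  0.1173] [1.1 0.5 0.4] 0.02108938502229091 [-0.154  0.394  1.624  0.     1.126  0.017]
```

View pics/c14.png

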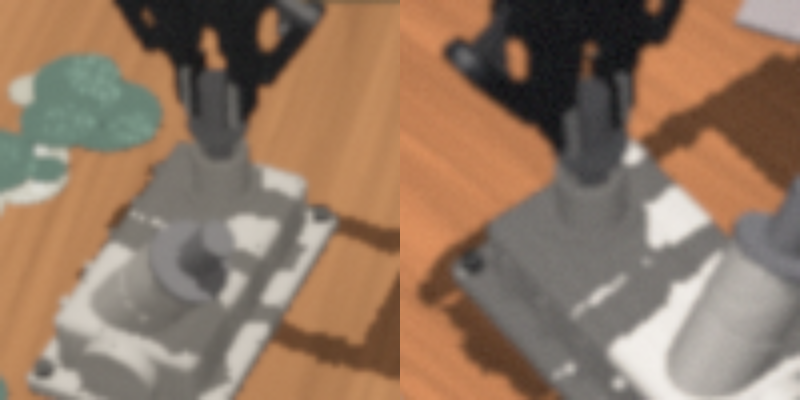

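The stem is entering, with no force. Continue down.

apply_moves --moves '[0.015,0,0,0.004,0,0,0,0.015,0,0,0.004,0,0,0,0.015,0,0,0.004,0,0,0,0.015,0,0,0.004,0,0,0,0.015,0,0,0,0,0,0,0.015,0,0,0,0,0,0,0.015,0,0,0,0,0,0,0.015,0,0,0,0,0,0]'

```text
clock: 21.35
position: [0.5979, -0.0227, 0.0998]
ee_rot: [-0.001, 0.765, 0.644, -0.001]
contact_force: [0.2, 0.7, 0.2]
width: 0.0209
```

```bash
python3 down.py .598 -.0220 .0987 4 .985 -.17|head -2
```

```text
21.35 [ 0.5979 -0.0227  0.0998] err [-0.0007  0.0001 -0.0011] [0.2 0.7 0.2] 0.0209 [-0.15  0.41  1.65 -0.    1.09  0.02]
row [ 0.0002 -0.      0.0003] [-0.0005  0.0002  0.0001]
```

apply_moves --moves '[0.015,0,0,0.001,0,0,0,0.015,0,0,0.001,0,0,0,0.015,0,0,0.001,0,0,0,0.015,0,0,0.001,0,0,0,0.015,0,0,0.001,0,0,0,0.015,0,0,0.001,0,0,0,0.015,0,0,0.001,0,0,0,0.015,0,0,0.001,0,0,0]'

```text
clock: 22.02
position: [0.5982, -0.0228, 0.0985]
ee_rot: [0.001, 0.765, 0.644, 0.0]
contact_force: [-0.9, -0.3, 5.3]
width: 0.0209
```

```bash
python3 down.py .598 -.0220 .0987 4 .985 -.17|head -2
```

```text
22.0167 [ 0.5982 -0.0228  0.0985] err [-0.0007  0.0003  0.0002] [-0.9 -0.3  5.3] 0.0209 [-0.15  0.41  1.65 -0.    1.08  0.02]
row [ 0.0002 -0.0001 -0.0001] [0.0005 0.0002 0.0001]
```

Contact at the predicted height (5 N). Release and rise.

apply_moves --moves '[0.03,0,0,0,0,0,0,0.04,0,0,0,0,0,0,0.05,0,0,0,0,0,0,0.05,0,0,0,0,0,0,0.05,0,0,-0.01,0,0,0,0.05,0,0,-0.025,0,0,0,0.05,0,0,-0.035,0,0,0,0.05,0,0,-0.035,0,0,0]'

```text
clock: 22.68
position: [0.5927, -0.0215, 0.199]
ee_rot: [-0.007, 0.765, 0.644, -0.006]
contact_force: [1.1, 0.1, 0.6]
width: 0.0499
```

apply_moves --moves '[0.05,-0.03,-0.01,-0.02,0,0,0,0.05,-0.03,-0.01,0,0,0,0,0.05,-0.03,-0.01,0,0,0,0,0.05,-0.01,-0.01,0,0,0,0,0.05,0,0,0,0,0,0,0.05,0,0,0,0,0,0,0.05,0,0,0,0,0,0,0.05,0,0,0,0,0,0]'

```text
clock: 23.35
position: [0.5422, -0.1143, 0.2344]
ee_rot: [0.002, 0.764, 0.646, 0.003]
contact_force: [-0.4, 0.1, 0.2]
width: 0.0502
```

```bash
python3 shot.py scene15 side15 wrist15; for n in wrist15 scene15; do python3 chk.py $n; done; python3 - <<'E'
from h import *
for n in ["wrist15","scene15","side15"]:
    d=load(n);W=cloud(d,n=="wrist15")
    q=np.hypot(W[...,0]-.598,W[...,1]+.022)
    m=(q<.018)&(q>.0125)&(W[...,2]>.088)&(W[...,2]<.105);P=W[m]
    c=P.mean(0);nv=np.linalg.svd(P-c)[2][2]
    t=(q<.014)&(W[...,2]>.115)&(W[...,2]<.135)
    print(n,m.sum(),"collar z",np.percentile(P[:,2],[10,50,90]).round(4),"tilt",np.degrees(np.arccos(abs(nv[2]))).round(2),"top",np.nanmedian(W[t],0).round(4) if t.sum() else None)
E
```

```text
23.5 [ 0.5421 -0.1143  0.2341] [-0.3 -0.   0.5] 0.050003209263091146 [-0.335  0.239  1.55   0.002  1.346 -0.169]
167 s pct [0.0014 0.004  0.005  0.0057 0.0066]
collar normal [-0.529  0.124  0.84 ] vs axis [-0.565  0.1    0.819] deg 2.77
top 85 0.0364 lateral of top [0.0043 0.0002 0.0003]
wrist15 669 collar z [0.0948 0.0959 0.0968] tilt 0.58 top [ 0.5976 -0.0231  0.1278]
scene15 86 collar z [0.0919 0.0948 0.0969] tilt 3.95 top [ 0.6008 -0.0205  0.1263]
side15 59 collar z [0.0922 0.096  0.0996] tilt 4.4 top [ 0.5958 -0.0172  0.1268]Traceback (most recent call last):
  File "chk.py", line 6, in <module>
    m=(q<.024)&(q>.013)&(s>.0)&(s<.012);P=W[m];print(m.sum(),"s pct",np.percentile(s[m],[5,25,50,75,95]).round(4))
                                                                     ~~~~~~~~~~~~~^^^^^^^^^^^^^^^^^^^^^^
    return _quantile_unchecked(
        a, q, axis, out, overwrite_input, method, keepdims, weights)
    return _ureduce(a,
                    func=_quantile_ureduce_func,
    ...<5 lines>...
                    overwrite_input=overwrite_input,
                    method=method)
    r = func(a, **kwargs)
    result = _quantile(arr,
                       quantiles=q,
    ...<2 lines>...
                       out=out,
                       weights=wgt)
    slices_having_nans = np.isnan(arr[-1, ...])
                                  ~~~^^^^^^^^^
IndexError: index -1 is out of bounds for axis 0 with size 0
```

View pics/wrist15.png

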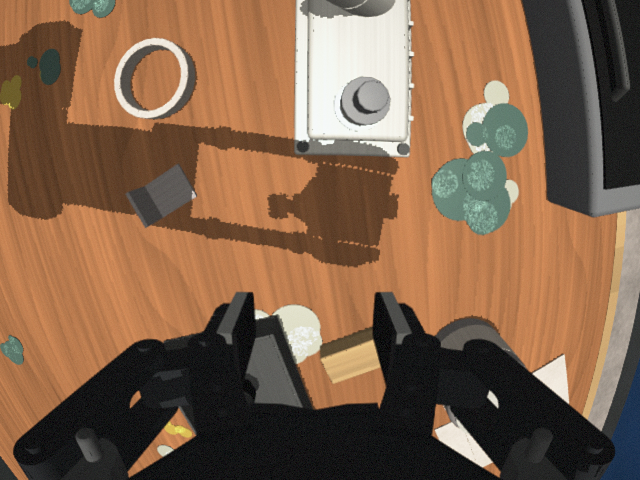

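View pics/side15.png

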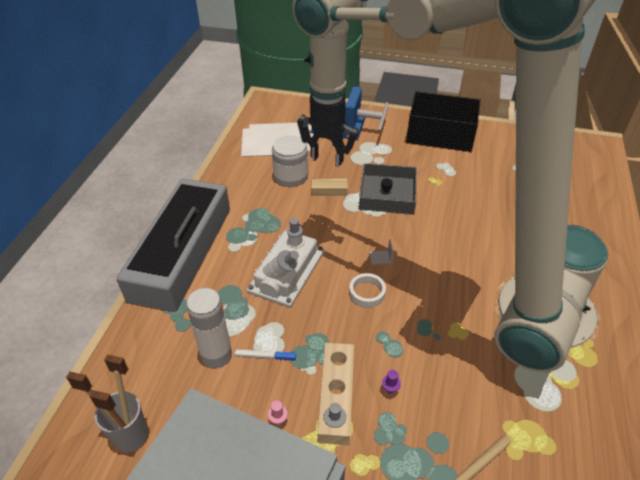

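Both plugs are seated: the small one's collar top is at 95.9 mm, where 95 is nominal and the wrist camera reads about 0.9 mm high, and its tilt is 0.6°. The cap is in the tray at (387,187), the middle plug is still in the rack at (335,412), and nothing else has moved.

```bash
python3 -c "
from rig import workorder
print(workorder.sign_off())"
```

```text
the job is handed in; nothing more can be done
None
```

I finished the job in the order asked and handed it in at about 23.5 s. The cap went into the scrap tray, then the largest plug into the leaning neck, and then the smallest plug into the upright neck. The middle-sized plug stayed in the rack.

**Large plug:** the wrist view after release put its collar top 5.3 mm above the rim (5 mm nominal) and square to the bore within 0.2°.

**Small plug:** its collar top read 95.9 mm (95 nominal, and the wrist camera reads about 0.9 mm high). Tilt was 0.6°, and contact came at the predicted height.

**Checks that disagreed or failed:**
- The scene and side cameras gave coarser tilts of 1.4–4.4°, from far fewer pixels, so I relied on the wrist camera.
- The last wrist-view check of the large plug failed because it was out of that view. The scene camera's reading matched its earlier one.

The highest push I read was about 12 N. The bystanders and the pink and purple look-alikes appear unmoved in the last pictures.

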